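# Nest the graduated beakers in the tilted stand

### The arm

A 7-joint arm with a two-finger parallel gripper is mounted at the origin on the work surface. World frame = base frame: x ahead of the robot, y to its left, z up, the work surface at z = 0. Lengths are in m, angles in rad, forces in N, time in s.
With the tool pointing down it reaches from about 0.425 to 0.875 m from the base axis. Payload 4.7 kg.
Tool frame: the origin (TCP) lies where the fingers leave the gripper's body, on its centre line; the fingertips stand 70 mm ahead of it and the grasp point (between the pads) lies 51 mm ahead of it (manip.nose_length is the distance from the TCP to the fingertips, in m); z points along the fingers, y is the line along which they close (so a half turn about z gives the same grasp; the last joint's range is limited). The gripper opens to 87 mm and grips with 3 to 60 N. Pads are 19 mm wide; open, the fingers measure 117 mm over their backs; the gripper's body (75 mm by 190 mm) begins 51 mm behind the grasp point.
Start: joints at [-1.122, 0.321, -0.07, 1.45, 0.023, 1.371, -0.057], TCP at [0.274, 0.59, 0.292] pointing down, gripper open.
Joint ranges: [-2.86, 2.86], [-0.3, 2.09], [-1.38, 1.24], [0.06, 2.45], [-1.56, 4.7], [0.09, 2.05], [-2.69, 2.69]. Speed limits (rad/s): [2.57, 2.57, 3.14, 3.14, 3.14, 3.14, 3.14].

### API

Orientations are given as a unit quaternion [x, y, z, w].
In Python, from workcell import manip gives the robot as it stands.
- The arm moves only by the tool play_rows, never from a script. Its argument "rows" is a list of rows, each an object with "offset": the shift along the tool's x, y, z normalised to -1 to 1, where 1 is 200 mm, a list of three; "rot": the turn, a rotation vector about the tool's x, y, z normalised to -1 to 1, where 1 is 90 degrees, a list of three; "jaw": the gripper's target within -1 to 1 (shut at 1, half-way at 0, fully open at -1). A call has 1 to 20 rows; each row is the pose to reach, as a shift and turn from the pose commanded when the call began, along the tool's axes at that moment; what a row does not reach only later rows make up. A row lasts 1/8 s, in which the tool goes at most 62.5 mm and 10.7 degrees, less where a joint would pass 70% of its speed; a pose out of reach is approached as far as the arm can. A call with a number of a shift or a turn outside -1 to 1 is refused whole. A call with a gripper value outside its range is refused whole. The fingers move at their own pace and stop on an object; "squeeze" is the grip in N (left out, the last holds). Time passes only in rows, so rows that repeat a pose let the fingers close. It gives the time, the measured TCP pose, the force, the opening and the grip force at its end, in the units of the state.
- manip.observe(): the state, without advancing time (a new reading comes with each control period).
- manip.get_image(name): name is "scene" or "top" or "wrist"; returns the picture (384x512x3 uint8, blue, green, red); there is no depth.
- manip.camera_params(name): a dict with "camera_matrix" (3x3 intrinsics, pixels), "D" ([k1, k2, p1, p2, k3] as OpenCV has them; the pictures are not rectified), "position" and "attitude" of the camera in the world; the wrist camera has in their place "T_tool_cam" (4x4, takes a point from camera to tool coordinates, whose origin is the TCP and whose axes are the flange's). Camera axes: x right, y up, looking along -z (the intrinsics and any distortion apply to the point x, -y, -z); pixel columns grow to the right and rows downward; lengths in m; the calibration is good to about 2 mm. A picture is of the moment at which its call begins: read the wrist's pose just before it. camera_params takes no time and is no camera call.
- manip.sign_off(): hands the job in; it is judged then, once.
Trained networks look in the newest picture that a camera, given by its name, has taken for a name from the list of things; names that differ only in an ending like _2 or _b are one class to them, and where a whole thing is asked for, a point or a joint stands for the part that bears it (a point fixed in the world has none). Each returns a list of dicts, best first, with "p" (0 to 1); they miss things now and then, are a little off and sometimes report something else, mostly with a low value. They report only what shows in the picture. A call takes as long as a camera call. They do not tell look-alikes from the thing itself.
- manip.look_for(camera, target): "xyz" ([x, y, z] in m, in world coordinates, good to about 4 mm: the middle of the surface that is visible of it).
- manip.regions_of(camera, target): "mask" (384x512 bool, what is visible of it).
The state is a dict: "time_s": time; "joint_positions": joint angles; "qvel": joint speeds; "tau": joint torques, N m; "tcp_pos": TCP position; "ee_rot": TCP orientation; "force": force on the tool from outside, world axes, zero at the start; "torque": the same for the moment, N m; "finger_gap": opening from 0.0 (shut) to 1.0 (fully open); "gripper_force": force on a finger pad.
Only numpy, scipy, OpenCV 4.12 (cv2) and the standard library are available. Lean on these libraries where they do the work, as an engineer would, in place of code of your own. Each camera call takes 0.05 s, during which the arm holds its last target. There are 200 camera calls.

### The job

Put the washed steel beakers away as one nest: first the middle-sized beaker into the large one clamped in the tilted stand, then the small one into the middle-sized one. Lower each in along the slant without dropping it and press it lightly home until a gap of about 6 mm is left between its bead and the rim below; never close a gap, or the beakers jam. Leave the bottle, the jar and the dish stack where they stand.

Things in the scene. Friction and masses are not known exactly. Their poses are not given: they have to be found in the camera images.
- large_cup: Largest steel beaker, fixed in the stand, leaning 30 deg, mouth up towards the stand's -x (the robot). Origin: centre of its underside, 55 mm over the bench; z runs along its axis out of the mouth, rim at z = 80, y level. Outer diameter 32 mm at the foot, 62 from z = 60 up; wall 2.5. In it the middle beaker's origin is at z = 26 when jammed (gap closed), 32 at a 6 mm gap.
- large_cushion (a joint): Black rubber cushion disc inside the large beaker, on which the middle beaker lands. Value: how far (m) it has slid down; 0 to 0.003 at the start, its top at z = 40 mm less that value. It slides against about 11 N of friction and stays where pushed.
- stand: Grey stand that holds the large beaker; fixed. Origin: on the bench under the large beaker's origin. Base plate 170 x 120 mm, 12 mm thick; a thin upright rod at x = +75 mm, 245 mm tall.
- mid_cup: Middle steel beaker, loose, upright, open, 88 mm tall, 0.13 kg. Origin: centre of underside, z up its axis. Tapers from 37 mm diameter at the foot to 54 at z = 55, then a straight 54 mm collar to the rim, to grip. Bead of 62 mm diameter at z = 54 to 58. Wall 2.5. In it the small beaker's origin is at z = 38 when jammed (gap closed), 44 at a 6 mm gap.
- mid_cushion (a joint): Black rubber cushion disc inside the middle beaker, on which the small beaker lands. Value: how far (m) it has slid down; 0 to 0.003 at the start, its top at z = 52 mm less that value. It slides against about 5 N of friction and stays where pushed.
- small_cup: Small steel beaker, loose, upright, open, empty, 84 mm tall, 0.10 kg. Origin: centre of underside, z up its axis. Tapers from 39 mm diameter at the foot to 45.6 at z = 52, then a straight 45.6 mm collar to the rim, to grip. Bead of 54 mm diameter at z = 50 to 54.
- media_bottle: Bystander: amber bottle, 50 mm diameter, 150 mm tall, upright. Origin: centre of its underside.
- sample_jar: Bystander: glass jar with white lid, about 58 mm diameter, 75 mm tall. Origin: centre of its underside.
- dish_stack: Bystander: stack of three culture dishes (one body), 90 mm diameter, 45 mm tall. Origin: centre of its underside.
Mind the look-alikes: they are no part of the job. Leave any green or yellow look-alike of the small_cup alone.

How it is judged:
By the outcome, as a careful person would: the job done as asked, in the order asked, and still so for the second after the job is handed in, with the robot touching nothing.
It also fails if it takes over 69 s, if anything falls off the work surface, if the arm or the gripper's body presses on something with over 40 N, if the wrist force passes 120 N, or if a joint passes its speed limit or range.

## Working session

There is one attempt and no reset: what is moved stays moved. The work goes in short steps, Python scripts to look and compute and a tool call to move; the robot and the scene stay as the last step left them, time stands still between calls to the robot, and variables do not carry over. Pictures are saved under pics/ and viewed, at most 10 in all, crops included, and the job is handed in when it is done.

Besides the shell and the picture viewer there is one more tool, called in YAML: its name, and indented under it one key for each argument. play_rows: Moves the arm, as the interface text tells. Its arguments: {"type":"object","properties":{"rows":{"type":"array"},"squeeze":{"type":"number"}},"required":["rows"]}

```bash
ls; mkdir -p pics; cat > h.py <<'E'
import numpy as np, cv2
from scipy.spatial.transform import Rotation as R
from workcell import manip
E
python3 - <<'E'
from h import *
o=manip.observe(); print({k:np.round(v,4) for k,v in o.items()}, manip.nose_length)
a=[manip.get_image(n) for n in("scene","top","wrist")]
for n,i in zip("stw",a): cv2.imwrite(f"pics/{n}0.png",i)
cv2.imwrite("pics/a0.png",np.hstack(a[:2])[:, :])
for n in("scene","top","wrist"): print(n,manip.camera_params(n))
for c in("scene","top"):
  for t in("large_cup","stand","mid_cup","small_cup","media_bottle","sample_jar","dish_stack"):
    print(c,t,[(np.round(d["xyz"],3).tolist(),round(d["p"],2)) for d in manip.look_for(c,t)])
E
```

```text
pics
{'time_s': np.float64(0.0), 'joint_positions': array([-1.1219,  0.3218, -0.0701,  1.4517,  0.0226,  1.3708, -0.0569]), 'qvel': array([ 0.0006,  0.0006, -0.    , -0.0011, -0.0006, -0.0018, -0.0013]), 'tau': array([-3.00000e-04, -4.91293e+01, -4.04100e-01, -3.12537e+01,
       -6.39000e-02,  4.36000e-02,  2.00000e-04]), 'tcp_pos': array([0.2737, 0.5891, 0.2912]), 'ee_rot': array([ 2.157e-01,  9.765e-01, -1.000e-03, -2.000e-04]), 'force': array([-1.2244,  0.0847,  0.2511]), 'torque': array([-0.0495, -0.0045, -0.0426]), 'gripper_force': np.float64(0.0), 'finger_gap': np.float64(1.0009)} 0.0697
scene {'camera_matrix': array([[395.68130638,   0.        , 245.01494866],
       [  0.        , 395.68130638, 189.19840429],
       [  0.        ,   0.        ,   1.        ]]), 'D': array([-0.03374112,  0.        ,  0.        ,  0.        ,  0.        ]), 'position': array([0.85361727, 0.34846561, 0.89863484]), 'attitude': array([0.09149215, 0.24271466, 0.89721642, 0.35738143])}
top {'camera_matrix': array([[493.85416547,   0.        , 260.34100281],
       [  0.        , 493.85416547, 185.4
[... 1148 characters left out ...]
057], 0.7), ([0.582, -0.241, 0.089], 0.3)]
scene media_bottle [([0.584, -0.242, 0.09], 0.67), ([0.597, -0.089, 0.064], 0.37)]
scene sample_jar [([0.599, -0.086, 0.064], 0.57)]
scene dish_stack [([0.49, 0.353, 0.042], 0.67)]
top large_cup [([0.616, 0.145, 0.098], 0.57)]
top stand [([0.648, 0.132, 0.01], 0.59)]
top mid_cup [([0.45, -0.043, 0.045], 0.77)]
top small_cup [([0.456, -0.247, 0.05], 0.81), ([0.358, -0.302, 0.054], 0.81), ([0.414, -0.369, 0.057], 0.79), ([0.449, -0.046, 0.045], 0.4)]
top media_bottle [([0.566, -0.245, 0.099], 0.56)]
top sample_jar [([0.581, -0.1, 0.077], 0.87), ([0.628, 0.136, 0.086], 0.55), ([0.567, -0.247, 0.099], 0.38)]
top dish_stack [([0.48, 0.352, 0.045], 0.71)]
```

```bash
python3 - <<'E'
import cv2,numpy as np
s=cv2.imread("pics/s0.png");t=cv2.imread("pics/t0.png")
cv2.imwrite("pics/v1.png",s); 
cv2.imwrite("pics/v2.png",cv2.resize(t[60:330,150:510],None,fx=2.2,fy=2.2,interpolation=cv2.INTER_CUBIC))
E
```

```text
(no output)
```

View pics/v1.png

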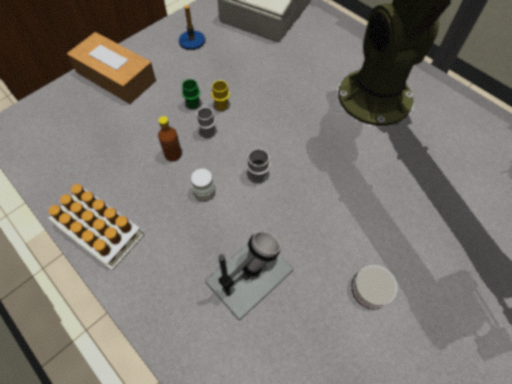

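View pics/v2.png

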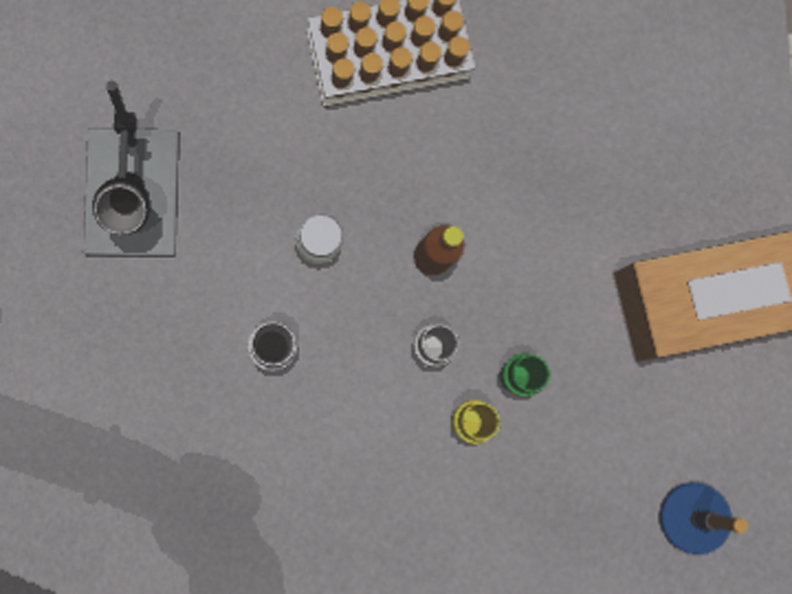

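The scene picture shows four candidates for small_cup: steel (205,122), green (190,93), yellow (220,95), plus the wider steel mid_cup (257,165). The small one is the plain steel beaker at (205,122). In the top crop it is at (436,346), with mid at (273,346) and the large cup in the stand at (120,207). Next I'll fit silhouettes and check the choice in a crop.

```bash
cat >> h.py <<'E'
from scipy.optimize import minimize
PROF={"mid_cup":[(0,18.5),(54,26.8),(54,31),(58,31),(58,27),(88,27)],
 "small_cup":[(0,19.5),(50,22.7),(50,27),(54,27),(54,22.8),(84,22.8)],
 "large_cup":[(0,16),(60,31),(80,31)]}
def cam(c,obs=None):
    p=manip.camera_params(c); T=np.eye(4)
    if c=="wrist":
        T[:3,:3]=R.from_quat(obs["ee_rot"]).as_matrix(); T[:3,3]=obs["tcp_pos"]; T=T@p["T_tool_cam"]
    else:
        T[:3,:3]=R.from_quat(p["attitude"]).as_matrix(); T[:3,3]=p["position"]
    return T,p["camera_matrix"],p["D"]
def proj(P,C):
    T,K,D=C
    q=(np.asarray(P)-T[:3,3])@T[:3,:3]; q=q*[1,-1,-1]
    return cv2.projectPoints(q.reshape(-1,1,3),np.zeros(3),np.zeros(3),K,D)[0].reshape(-1,2)
def rings(name,pos,ax):
    ax=np.array(ax)/np.linalg.norm(ax); u=np.cross(ax,[0,1,0]);u/=np.linalg.norm(u);v=np.cross(ax,u)
    a=np.linspace(0,2*np.pi,40,endpoint=False)[:,None]
    return [np.array(pos)+ax*z/1e3+(u*np.cos(a)+v*np.sin(a))*r/1e3 for z,r in PROF[name]]
S=4
def sil(name,pos,ax,C):
    m=np.zeros((384*S,512*S),np.uint8); q=[proj(r,C) for r in rings(name,pos,ax)]
    for a,b in zip(q,q[1:]):
        h=cv2.convexHull(np.vstack([a,b]).astype(np.float32))
        cv2.fillConvexPoly(m,np.round((h+.5)*S).astype(np.int32).reshape(-1,1,2),1)
    return cv2.resize(m.astype(np.float32),(512,384),interpolation=cv2.INTER_AREA)
def laxis(yaw): return [-.5*np.cos(yaw),-.5*np.sin(yaw),.75**.5]
def fit(name,views,x0):
    """views: list (mask,C). x0: [x,y] or [x,y,yaw] for large."""
    def f(x):
        big=name=="large_cup"
        pos=[x[0],x[1],.055 if big else 0]; ax=laxis(x[2]) if big else [0,0,1]
        s=0
        for m,C in views:
            g=sil(name,pos,ax,C); s+=np.abs(g-m).sum()/m.sum()
        return s
    x0=np.array(x0,float); n=len(x0)
    sim=np.vstack([x0]+[x0+np.eye(n)[i]*(.012 if i<2 else .15) for i in range(n)])
    r=minimize(f,x0,method="Nelder-Mead",options=dict(initial_simplex=sim,xatol=1e-4,fatol=1e-4))
    return r.x,r.fun/len(views)
def best(c,t,near,C):
    """mask whose centroid is nearest the projection of near"""
    L=manip.regions_of(c,t)
    if not L: return None
    q=proj([near],C)[0]
    d=[np.linalg.norm(np.argwhere(l["mask"]).mean(0)[::-1]-q) for l in L]
    i=int(np.argmin(d)); return L[i]["mask"].astype(np.float32) if d[i]<25 else None
E
python3 - <<'E'
from h import *
for t,n,x0 in(("mid_cup",[.45,-.043,.045],[.45,-.043]),("small_cup",[.456,-.245,.05],[.456,-.245]),("large_cup",[.615,.142,.1],[.64,.142,0])):
  V=[]
  for c in("scene","top"):
    manip.get_image(c);C=cam(c);m=best(c,t,n,C)
    if m is None: print("none",c,t);continue
    print(c,t,m.sum(),fit(t,[(m,C)],x0)); V.append((m,C))
  print("both",t,fit(t,V,x0))
for c in("scene","top"):
  C=cam(c);L=manip.regions_of(c,"stand");m=L[0]["mask"]
  r=cv2.minAreaRect(np.argwhere(m)[:,::-1].astype(np.float32)); print(c,r)
s=cv2.imread("pics/s0.png")
cv2.imwrite("pics/v3.png",cv2.resize(s[70:190,150:300],None,fx=5,fy=5,interpolation=cv2.INTER_CUBIC))
print(manip.observe()["time_s"])
E
```

```text
scene mid_cup 582.0 (array([ 0.44831553, -0.04323105]), np.float64(0.07055412232875824))
top mid_cup 387.0 (array([ 0.45093516, -0.04571758]), np.float64(0.07590439170598984))
both mid_cup (array([ 0.44942872, -0.04438311]), np.float64(0.10054460167884827))
scene small_cup 488.0 (array([ 0.45160767, -0.24700574]), np.float64(0.04008708894252777))
top small_cup 279.0 (array([ 0.45432945, -0.24966647]), np.float64(0.17562724649906158))
both small_cup (array([ 0.45192188, -0.24797656]), np.float64(0.1351577639579773))
scene large_cup 707.0 (array([0.64557938, 0.14360301, 0.08137824]), np.float64(0.3583804666996002))
top large_cup 400.0 (array([0.64538249, 0.14116153, 0.09800264]), np.float64(0.1912499964237213))
both large_cup (array([0.6459042 , 0.14160824, 0.04121696]), np.float64(0.2768115699291229))
scene ((248.43284606933594, 269.98468017578125), (60.94182586669922, 82.64398956298828), 46.54815673828125)
top ((210.13368225097656, 137.52438354492188), (42.58390426635742, 78.36514282226562), 2.2025980949401855)
1.55
```

View pics/v3.png

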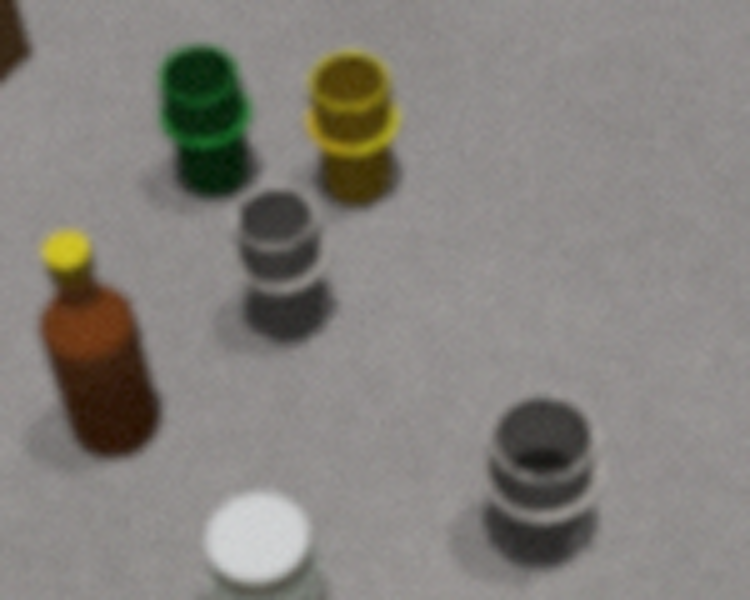

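Small_cup is the plain steel beaker at crop (283,260), and green (205,120) and yellow (352,125) are the look-alikes. Mid_cup is at (542,480). Next I'll compute the hover over mid_cup.

```bash
cat >> h.py <<'E'
def Rtool(tilt=0,yaw=0):
    "tool down, x toward world -x, y toward +y; tilted so the fingers point away along +x by tilt, then yawed"
    return R.from_euler("z",yaw)*R.from_euler("y",-tilt)*R.from_matrix(np.array([[-1,0,0],[0,1,0],[0,0,-1.]]).T)
def go(pos,Rt,frm=None):
    o=manip.observe() if frm is None else frm
    R0=R.from_quat(o["ee_rot"]); d=R0.inv().apply(np.array(pos)-o["tcp_pos"])/.2
    r=(R0.inv()*Rt).as_rotvec()/(np.pi/2)
    print("offset",np.round(d,4).tolist(),"rot",np.round(r,4).tolist())
def ob():
    o=manip.observe(); print({k:np.round(o[k],4).tolist() for k in("time_s","tcp_pos","ee_rot","force","finger_gap","gripper_force","joint_positions")}); return o
E
python3 - <<'E'
from h import *
go([.45,-.044,.29],Rtool()); print(Rtool(.52).apply([0,0,1]))
E
```

```text
offset [-2.1333, -2.502, 0.0112] rot [0.0001, 0.0, -0.2768]
[ 0.49688014  0.         -0.86781918]
```

play_rows:
  rows:
    - {"offset": [-0.3,-0.35,0],"rot": [0,0,-0.1],"jaw": -1}
    - {"offset": [-0.5,-0.6,0],"rot": [0,0,-0.2],"jaw": -1}
    - {"offset": [-0.7,-0.83,0],"rot": [0,0,-0.277],"jaw": -1}
    - {"offset": [-0.85,-1,0],"rot": [0,0,-0.277],"jaw": -1}
    - {"offset": [-0.85,-1,0],"rot": [0,0,-0.277],"jaw": -1}

```text
time_s: 2.17
tcp_pos: [0.3457, 0.3323, 0.2928]
ee_rot: [0.003, 1.0, -0.0, 0.001]
force: [0.4, -0.1, 0.0]
finger_gap: 1.004
gripper_force: 0.0
```

```bash
python3 - <<'E'
from h import *
go([.45,-.044,.29],Rtool());ob()
E
```

```text
offset [-0.5337, -1.8782, 0.0147] rot [-0.0001, 0.0007, -0.0041]
{'time_s': 2.175, 'tcp_pos': [0.3457, 0.3323, 0.2928], 'ee_rot': [0.0032, 1.0, -0.0001, 0.0006], 'force': [0.3668, -0.0984, 0.0353], 'finger_gap': 1.0042, 'gripper_force': 0.0, 'joint_positions': [-0.8448, -0.0415, 0.0225, 1.8587, 0.002, 1.3238, 0.7415]}
```

play_rows:
  rows:
    - {"offset": [-0.15,-0.3,0.01],"rot": [0,0,-0.004],"jaw": -1}
    - {"offset": [-0.3,-0.6,0.01],"rot": [0,0,-0.004],"jaw": -1}
    - {"offset": [-0.4,-0.85,0.01],"rot": [0,0,-0.004],"jaw": -1}
    - {"offset": [-0.53,-1,0.015],"rot": [0,0,-0.004],"jaw": -1}

```text
time_s: 2.68
tcp_pos: [0.4507, 0.1343, 0.2899]
ee_rot: [-0.002, 1.0, 0.0, 0.001]
force: [-0.5, 1.8, -0.6]
finger_gap: 0.999
gripper_force: 0.0
```

play_rows:
  rows:
    - {"offset": [0,-0.3,0],"rot": [0,0,0],"jaw": -1}
    - {"offset": [0,-0.6,0],"rot": [0,0,0],"jaw": -1}
    - {"offset": [0,-0.88,0],"rot": [0,0,0],"jaw": -1}
    - {"offset": [0,-0.88,0],"rot": [0,0,0],"jaw": -1}
    - {"offset": [0,-0.88,0],"rot": [0,0,0],"jaw": -1}

```text
time_s: 3.3
tcp_pos: [0.4513, -0.0383, 0.2894]
ee_rot: [-0.004, 1.0, 0.0, 0.0]
force: [1.2, 0.3, -0.1]
finger_gap: 1.002
gripper_force: 0.0
```

```bash
cat >> h.py <<'E'
def wfit(name,x0,near=None):
    o=manip.observe(); im=manip.get_image("wrist"); C=cam("wrist",o)
    if near is None: near=[x0[0],x0[1],.05]
    m=best("wrist",name,near,C)
    if m is None: print("none"); return im,C,None
    x,e=fit(name,[(m,C)],x0); print(name,m.sum(),np.round(x,4),round(e,3)); return im,C,m
E
python3 - <<'E'
from h import *
o=ob()
im,C,m=wfit("mid_cup",[.45,-.044])
cv2.imwrite("pics/w1.png",im)
for q in [np.int32(proj(r,C)) for r in rings("mid_cup",[.45,-.0445,0],[0,0,1])]: cv2.polylines(im,[q.reshape(-1,1,2)],True,(0,255,0),1)
cv2.imwrite("pics/v4.png",im)
E
```

```text
{'time_s': 3.3, 'tcp_pos': [0.4513, -0.0383, 0.2894], 'ee_rot': [-0.0037, 1.0, 0.0004, 0.0002], 'force': [1.1778, 0.2862, -0.0945], 'finger_gap': 1.0021, 'gripper_force': 0.0, 'joint_positions': [-0.4796, -0.13, 0.4691, 1.932, 0.0596, 1.3256, 1.5498]}
mid_cup 2711.0 [ 0.4524 -0.0452] 0.02
```

View pics/v4.png

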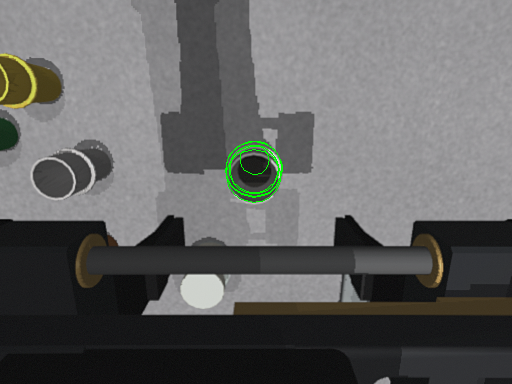

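The wrist view shows the mid cup at about (254,176), with the steel small cup at (65,178). I'm descending on the mid cup.

```bash
python3 - <<'E'
from h import *
go([.4524,-.0452,.132],Rtool())
E
```

```text
offset [-0.0054, -0.038, 0.7863] rot [0.0001, 0.0, 0.0061]
```

play_rows:
  rows:
    - {"offset": [0,0,0.25],"rot": [0,0,0.006],"jaw": -1}
    - {"offset": [0,0,0.4],"rot": [0,0,0.006],"jaw": -1}
    - {"offset": [0,0,0.4],"rot": [0,0,0.006],"jaw": -1}
    - {"offset": [0,0,0.4],"rot": [0,0,0.006],"jaw": -1}

```text
time_s: 3.9
tcp_pos: [0.4519, -0.0387, 0.2105]
ee_rot: [0.001, 1.0, -0.0, 0.001]
force: [-0.0, 0.2, 1.0]
finger_gap: 0.997
gripper_force: 0.0
```

```bash
python3 - <<'E'
from h import *
ob();wfit("mid_cup",[.4524,-.0452]);ob()
go([.4524,-.0452,.132],Rtool())
E
```

```text
{'time_s': 3.9, 'tcp_pos': [0.4519, -0.0387, 0.2105], 'ee_rot': [0.0006, 1.0, -0.0, 0.0008], 'force': [-0.0091, 0.2171, 0.9717], 'finger_gap': 0.9965, 'gripper_force': 0.0, 'joint_positions': [-0.474, -0.0606, 0.4892, 2.0391, 0.0311, 1.1545, 1.5715]}
none
{'time_s': 4.0, 'tcp_pos': [0.4521, -0.039, 0.2109], 'ee_rot': [0.001, 1.0, 0.0002, 0.0015], 'force': [0.5798, -0.1115, 0.2368], 'finger_gap': 1.0014, 'gripper_force': 0.0, 'joint_positions': [-0.4736, -0.0613, 0.4897, 2.0388, 0.0311, 1.1542, 1.5716]}
offset [-0.0002, -0.031, 0.3944] rot [0.0003, 0.0019, -0.0013]
```

play_rows:
  rows:
    - {"offset": [0,-0.031,0.1],"rot": [0,0,0],"jaw": -1}
    - {"offset": [0,-0.031,0.25],"rot": [0,0,0],"jaw": -1}
    - {"offset": [0,-0.031,0.35],"rot": [0,0,0],"jaw": -1}
    - {"offset": [0,-0.031,0.394],"rot": [0,0,0],"jaw": -1}
    - {"offset": [0,-0.031,0.394],"rot": [0,0,0],"jaw": -1}
    - {"offset": [0,-0.031,0.394],"rot": [0,0,0],"jaw": -1}

```text
time_s: 4.75
tcp_pos: [0.4518, -0.0456, 0.1315]
ee_rot: [0.001, 1.0, 0.0, 0.001]
force: [0.6, -0.1, 0.3]
finger_gap: 0.998
gripper_force: 0.0
```

play_rows:
  rows:
    - {"offset": [0,0,0],"rot": [0,0,0],"jaw": 0.5}
    - {"offset": [0,0,0],"rot": [0,0,0],"jaw": 1}
    - {"offset": [0,0,0],"rot": [0,0,0],"jaw": 1}
    - {"offset": [0,0,0],"rot": [0,0,0],"jaw": 1}
    - {"offset": [0,0,0],"rot": [0,0,0],"jaw": 1}
    - {"offset": [0,0,0],"rot": [0,0,0],"jaw": 1}
  squeeze: 30

```text
time_s: 5.5
tcp_pos: [0.451, -0.0455, 0.1305]
ee_rot: [0.001, 1.0, 0.0, 0.0]
force: [-0.1, 0.4, 0.2]
finger_gap: 0.619
gripper_force: 29.9
```

```bash
python3 - <<'E'
from h import *
o=ob()
for p in([.6,.0,.36],[.64,0,.36],[.64,-.03,.36]):
  oo=dict(tcp_pos=p,ee_rot=Rtool().as_quat()); print(p,[np.round(proj(r,cam("wrist",oo)).mean(0)) for r in rings("large_cup",[.646,.1416,.055],laxis(.04))]);go(p,Rtool())
E
```

```text
{'time_s': 5.5, 'tcp_pos': [0.451, -0.0455, 0.1305], 'ee_rot': [0.0014, 1.0, 0.0001, 0.0], 'force': [-0.0511, 0.4233, 0.2072], 'finger_gap': 0.6186, 'gripper_force': 29.8905, 'joint_positions': [-0.4571, 0.0497, 0.5139, 2.1224, -0.0297, 0.976, 1.641]}
[0.6, 0.0, 0.36] [array([363., 192.]), array([379., 181.]), array([385., 176.])]
offset [-0.7444, 0.2298, -1.1474] rot [0.0001, 0.0001, -0.0017]
[0.64, 0, 0.36] [array([365., 164.]), array([382., 147.]), array([389., 140.])]
offset [-0.9444, 0.2303, -1.1474] rot [0.0001, 0.0001, -0.0017]
[0.64, -0.03, 0.36] [array([388., 164.]), array([408., 147.]), array([417., 140.])]
offset [-0.9448, 0.0803, -1.1474] rot [0.0001, 0.0001, -0.0017]
```

play_rows:
  rows:
    - {"offset": [0,0,-0.15],"rot": [0,0,0],"jaw": 1}
    - {"offset": [0,0,-0.4],"rot": [0,0,0],"jaw": 1}
    - {"offset": [0,0,-0.7],"rot": [0,0,0],"jaw": 1}
    - {"offset": [-0.25,0.1,-0.9],"rot": [0,0,0],"jaw": 1}
    - {"offset": [-0.5,0.23,-1],"rot": [0,0,0],"jaw": 1}
    - {"offset": [-0.75,0.23,-1],"rot": [0,0,0],"jaw": 1}
    - {"offset": [-0.94,0.23,-1],"rot": [0,0,0],"jaw": 1}
    - {"offset": [-0.94,0.23,-1],"rot": [0,0,0],"jaw": 1}
    - {"offset": [-0.94,0.23,-1],"rot": [0,0,0],"jaw": 1}
    - {"offset": [-0.94,0.23,-1],"rot": [0,0,0],"jaw": 1}

```text
time_s: 6.75
tcp_pos: [0.6382, -0.0004, 0.3308]
ee_rot: [0.002, 1.0, 0.0, 0.0]
force: [0.2, -0.0, -2.1]
finger_gap: 0.618
gripper_force: 29.9
```

```bash
python3 - <<'E'
from h import *
o=ob()
im,C,m=wfit("large_cup",[.646,.1416,.04],[.62,.14,.1])
cv2.imwrite("pics/w2.png",im)
L=manip.regions_of("wrist","mid_cup"); print([(l["p"],l["mask"].sum(),np.argwhere(l["mask"]).mean(0)) for l in L])
mm=np.zeros_like(im)
if m is not None: im[...,2]=np.where(cv2.morphologyEx(m.astype(np.uint8),cv2.MORPH_GRADIENT,np.ones((3,3)))>0,255,im[...,2])
cv2.imwrite("pics/v5.png",cv2.resize(im[60:360,100:500],None,fx=2,fy=2))
E
```

```text
{'time_s': 6.75, 'tcp_pos': [0.6382, -0.0004, 0.3308], 'ee_rot': [0.0016, 1.0, 0.0004, 0.0], 'force': [0.1707, -0.0298, -2.1145], 'finger_gap': 0.6178, 'gripper_force': 29.8893, 'joint_positions': [-0.4482, 0.3003, 0.5182, 1.4426, -0.1491, 1.4377, 1.6381]}
large_cup 3337.0 [0.6488 0.1407 0.0158] 0.133
[(0.7, np.int64(7323), array([235.95862351, 258.31803906]))]
```

View pics/v5.png

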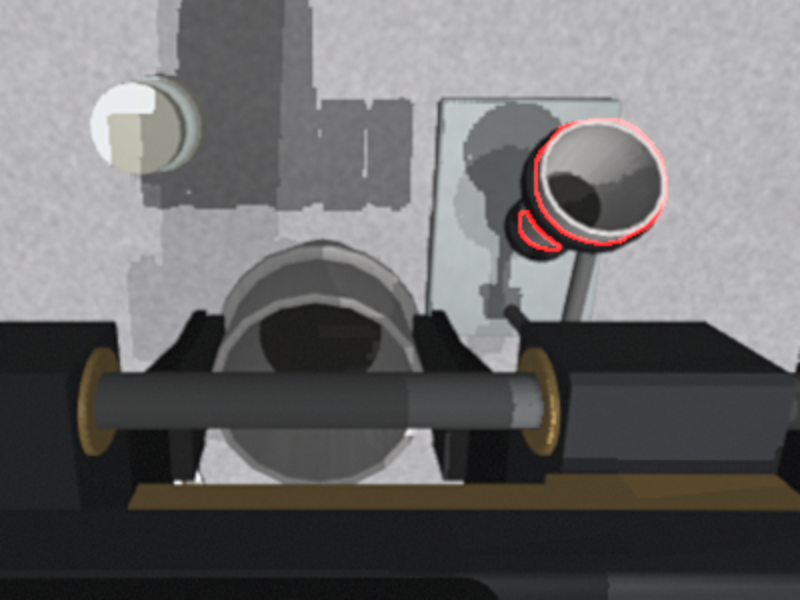

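The large cup's mouth is at v5 (600,183), the stand plate's -x edge is at v5 row ~98, and the mid cup is held upright in the fingers. The lower part of the large cup's mask is cut off by the clamp, so I'll fit only the collar band and take yaw from the plate.

```bash
python3 - <<'E'
from h import *
o=manip.observe(); im=manip.get_image("wrist"); C=cam("wrist",o)
def unproj(uv,z,C):
    T,K,D=C; q=cv2.undistortPoints(np.array(uv,float).reshape(-1,1,2),K,D).reshape(-1,2)
    d=np.c_[q[:,0],-q[:,1],-np.ones(len(q))]@T[:3,:3].T
    return T[:3,3]+d*((z-T[2,3])/d[:,2])[:,None]
L=manip.regions_of("wrist","stand"); m=L[0]["mask"].astype(np.uint8)
print(L[0]["p"],m.sum())
cols=np.arange(330,402); top=np.array([np.argmax(m[:,c]) for c in cols])-.5
P=unproj(np.c_[cols,top],.012,C); k=np.polyfit(P[:,1],P[:,0],1); print("edge: x=%.4f at y=.14, yaw=%.4f"%(np.polyval(k,.14),-k[0]))
rows=np.arange(118,170); l=np.array([np.argmax(m[r]) for r in rows])-.5
P=unproj(np.c_[l,rows],.012,C); k=np.polyfit(P[:,0],P[:,1],1); print("left edge y at x=.6:%.4f yaw=%.4f"%(np.polyval(k,.6),k[0]),top[::12],l[::8])
mc=best("wrist","large_cup",[.62,.14,.1],C).astype(np.uint8)
n,lab,st,_=cv2.connectedComponentsWithStats(mc); big=(lab==1+np.argmax(st[1:,4])).astype(np.float32)
import h
for yaw in(-.03,0,.03,.06):
  def f(x):
    h.PROF["large_cup"]=[(x[2]*1000,31),(80,31)]
    return np.abs(sil("large_cup",[x[0],x[1],.055],laxis(yaw),C)-big).sum()/big.sum()
  x0=np.array([.648,.141,.06]); r=minimize(f,x0,method="Nelder-Mead",options=dict(initial_simplex=np.vstack([x0,x0+np.diag([.01,.01,-.01])]),xatol=1e-4,fatol=1e-4))
  a=np.array(laxis(yaw)); print(yaw,np.round(r.x,4),round(r.fun,4),"rim",np.round([r.x[0],r.x[1],.055]+a*.08,4))
E
```

```text
0.59 11428
edge: x=0.5735 at y=.14, yaw=0.0014
left edge y at x=.6:0.0777 yaw=-0.0138 [108.5 108.5 108.5 107.5 108.5 107.5] [317.5 317.5 316.5 316.5 316.5 315.5 314.5]
-0.03 [0.6491 0.139  0.0701] 0.025 rim [0.6091 0.1402 0.1243]
0 [0.6494 0.1401 0.0705] 0.0249 rim [0.6094 0.1401 0.1243]
0.03 [0.6494 0.1408 0.0714] 0.0255 rim [0.6094 0.1396 0.1243]
0.06 [0.6494 0.1418 0.0721] 0.0267 rim [0.6095 0.1394 0.1243]
```

```bash
cat >> h.py <<'E'
LC=np.array([.648,.1405,.055]); AX=np.array([-.5,0,.75**.5])
def ins(s,g,off=(0,0,0)): go(LC+AX*(s+g)+np.array(off),Rtool(np.pi/6))
def state(g):
    o=manip.observe(); d=o["tcp_pos"]-LC; t=R.from_quat(o["ee_rot"]).apply([0,0,1])
    F=o["force"]; print("t %.2f s=%.2f mm lat=(%.2f,%.2f) F_ax=%.2f Fx'=%.2f Fy=%.2f tilt err %s"%(o["time_s"],(d@AX-g)*1e3,d@[.75**.5,0,.5]*1e3,d[1]*1e3,F@AX,F@[.75**.5,0,.5],F[1],np.round(t+AX,4)))
E
python3 - <<'E'
from h import *
ins(.15,.131); state(.131)
E
```

```text
offset [0.6587, 0.7013, 0.1628] rot [-0.0001, -0.3329, -0.0018]
t 7.05 s=112.53 mm lat=(130.03,-140.65) F_ax=-1.46 Fx'=-0.67 Fy=-0.20 tilt err [-0.4993  0.0006 -0.134 ]
```

play_rows:
  rows:
    - {"offset": [0.2,0.15,0.03],"rot": [0,-0.1,0],"jaw": 1}
    - {"offset": [0.4,0.35,0.06],"rot": [0,-0.2,0],"jaw": 1}
    - {"offset": [0.58,0.55,0.1],"rot": [0,-0.3,0],"jaw": 1}
    - {"offset": [0.658,0.701,0.163],"rot": [0,-0.333,-0.002],"jaw": 1}
    - {"offset": [0.658,0.701,0.163],"rot": [0,-0.333,-0.002],"jaw": 1}
    - {"offset": [0.658,0.701,0.163],"rot": [0,-0.333,-0.002],"jaw": 1}
    - {"offset": [0.658,0.701,0.163],"rot": [0,-0.333,-0.002],"jaw": 1}

```text
time_s: 7.92
tcp_pos: [0.509, 0.1392, 0.2986]
ee_rot: [0.001, 0.966, -0.0, 0.259]
force: [-0.4, 1.0, -1.3]
finger_gap: 0.615
gripper_force: 29.9
```

```bash
python3 - <<'E'
from h import *
state(.131); ins(.15,.131); ob()
o=manip.observe();im=manip.get_image("wrist")
cv2.imwrite("pics/w3.png",im);cv2.imwrite("pics/s3.png",manip.get_image("scene"))
cv2.imwrite("pics/v6.png",np.hstack([im[60:360,130:430],cv2.resize(cv2.imread("pics/s3.png")[205:305,200:300],(300,300),interpolation=cv2.INTER_CUBIC)]))
E
```

```text
t 7.92 s=149.44 mm lat=(1.39,-1.31) F_ax=-0.94 Fx'=-1.03 Fy=1.02 tilt err [-0.0001 -0.0015 -0.    ]
offset [0.007, 0.0065, -0.0028] rot [-0.001, -0.0001, -0.0014]
{'time_s': 7.925, 'tcp_pos': [0.509, 0.1392, 0.2986], 'ee_rot': [0.0012, 0.9659, -0.0004, 0.2588], 'force': [-0.4242, 1.0212, -1.3292], 'finger_gap': 0.6153, 'gripper_force': 29.887, 'joint_positions': [-0.7105, -0.2494, 0.2333, 2.1003, 0.3884, 0.8441, 0.9027]}
```

View pics/v6.png

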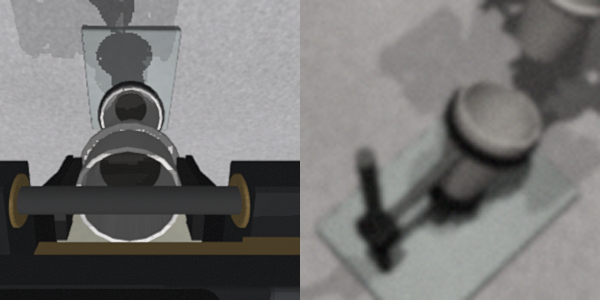

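The cup is lined up with the large mouth in the wrist view: mouth centre (130,110), cup (128,155). I'm lowering it along the slant.

play_rows:
  rows:
    - {"offset": [0.007,0.0065,0.1],"rot": [-0.001,0,-0.001],"jaw": 1}
    - {"offset": [0.007,0.0065,0.22],"rot": [-0.001,0,-0.001],"jaw": 1}
    - {"offset": [0.007,0.0065,0.34],"rot": [-0.001,0,-0.001],"jaw": 1}
    - {"offset": [0.007,0.0065,0.42],"rot": [-0.001,0,-0.001],"jaw": 1}
    - {"offset": [0.007,0.0065,0.5],"rot": [-0.001,0,-0.001],"jaw": 1}
    - {"offset": [0.007,0.0065,0.5],"rot": [-0.001,0,-0.001],"jaw": 1}
    - {"offset": [0.007,0.0065,0.5],"rot": [-0.001,0,-0.001],"jaw": 1}

```text
time_s: 8.9
tcp_pos: [0.5569, 0.1418, 0.2111]
ee_rot: [-0.001, 0.966, 0.0, 0.259]
force: [-0.4, -0.4, -1.9]
finger_gap: 0.623
gripper_force: 29.9
```

```bash
python3 - <<'E'
from h import *
state(.131); ins(.042,.131)
E
```

```text
t 8.90 s=49.73 mm lat=(-0.88,1.30) F_ax=-1.43 Fx'=-1.29 Fy=-0.42 tilt err [0.0002 0.0013 0.0001]
offset [-0.0044, -0.0066, 0.0387] rot [0.0008, 0.0001, 0.0013]
```

play_rows:
  rows:
    - {"offset": [-0.003,-0.005,0.02],"rot": [0,0,0],"jaw": 1}
    - {"offset": [-0.003,-0.005,0.035],"rot": [0,0,0],"jaw": 1}
    - {"offset": [-0.003,-0.005,0.035],"rot": [0,0,0],"jaw": 1}
    - {"offset": [-0.003,-0.005,0.035],"rot": [0,0,0],"jaw": 1}

```text
time_s: 9.4
tcp_pos: [0.5607, 0.1407, 0.2049]
ee_rot: [-0.001, 0.966, 0.0, 0.259]
force: [0.7, 0.4, -1.3]
finger_gap: 0.621
gripper_force: 29.9
```

```bash
python3 - <<'E'
from h import *
state(.131); ins(.034,.131)
E
```

```text
t 9.40 s=42.46 mm lat=(-0.72,0.21) F_ax=-1.48 Fx'=-0.04 Fy=0.41 tilt err [-0.0003  0.0011 -0.0002]
offset [-0.0036, -0.0011, 0.0423] rot [0.0007, -0.0002, 0.0014]
```

play_rows:
  rows:
    - {"offset": [0,0,0.005],"rot": [0,0,0],"jaw": 1}
    - {"offset": [0,0,0.01],"rot": [0,0,0],"jaw": 1}
    - {"offset": [0,0,0.01],"rot": [0,0,0],"jaw": 1}

```text
time_s: 9.78
tcp_pos: [0.5617, 0.1406, 0.203]
ee_rot: [-0.001, 0.966, 0.0, 0.259]
force: [0.1, -0.4, -0.8]
finger_gap: 0.619
gripper_force: 29.9
```

```bash
python3 - <<'E'
from h import *
state(.131); ins(.034,.131)
E
```

```text
t 9.78 s=40.31 mm lat=(-0.79,0.13) F_ax=-0.73 Fx'=-0.25 Fy=-0.43 tilt err [-0.0005  0.0009 -0.0003]
offset [-0.004, -0.0007, 0.0315] rot [0.0006, -0.0004, 0.0014]
```

play_rows:
  rows:
    - {"offset": [0,0,0.005],"rot": [0,0,0],"jaw": 1}
    - {"offset": [0,0,0.01],"rot": [0,0,0],"jaw": 1}
    - {"offset": [0,0,0.01],"rot": [0,0,0],"jaw": 1}

```text
time_s: 10.15
tcp_pos: [0.5626, 0.1406, 0.2012]
ee_rot: [-0.001, 0.966, 0.0, 0.258]
force: [-0.4, -0.1, -1.0]
finger_gap: 0.619
gripper_force: 29.9
```

```bash
python3 - <<'E'
from h import *
state(.131); ins(.034,.131)
E
```

```text
t 10.15 s=38.27 mm lat=(-0.84,0.12) F_ax=-0.65 Fx'=-0.83 Fy=-0.05 tilt err [-0.0006  0.0009 -0.0003]
offset [-0.0042, -0.0006, 0.0213] rot [0.0006, -0.0004, 0.0014]
```

play_rows:
  rows:
    - {"offset": [0,0,0.005],"rot": [0,0,0],"jaw": 1}
    - {"offset": [0,0,0.005],"rot": [0,0,0],"jaw": 1}

```text
time_s: 10.4
tcp_pos: [0.5632, 0.1406, 0.2004]
ee_rot: [-0.001, 0.966, 0.0, 0.259]
force: [0.3, -0.5, -0.9]
finger_gap: 0.616
gripper_force: 29.9
```

```bash
python3 - <<'E'
from h import *
state(.131)
E
```

```text
t 10.40 s=37.31 mm lat=(-0.78,0.13) F_ax=-0.94 Fx'=-0.23 Fy=-0.50 tilt err [-0.0005  0.0009 -0.0003]
```

play_rows:
  rows:
    - {"offset": [0,0,0.005],"rot": [0,0,0],"jaw": 1}
    - {"offset": [0,0,0.005],"rot": [0,0,0],"jaw": 1}

```text
time_s: 10.65
tcp_pos: [0.5637, 0.1407, 0.2002]
ee_rot: [-0.001, 0.966, 0.0, 0.259]
force: [-3.8, -0.6, 4.1]
finger_gap: 0.621
gripper_force: 29.8
```

```bash
python3 - <<'E'
from h import *
state(.131)
E
```

```text
t 10.65 s=36.88 mm lat=(-0.37,0.19) F_ax=5.47 Fx'=-1.22 Fy=-0.60 tilt err [-0.0001  0.0011 -0.0001]
```

play_rows:
  rows:
    - {"offset": [0,0,0.005],"rot": [0,0,0],"jaw": 1}
    - {"offset": [0,0,0.005],"rot": [0,0,0],"jaw": 1}

```text
time_s: 10.9
tcp_pos: [0.5642, 0.1408, 0.1995]
ee_rot: [-0.001, 0.966, 0.0, 0.259]
force: [-6.1, -1.1, 6.5]
finger_gap: 0.619
gripper_force: 29.8
```

```bash
python3 - <<'E'
from h import *
state(.131)
E
```

```text
t 10.90 s=36.01 mm lat=(-0.30,0.26) F_ax=8.67 Fx'=-2.03 Fy=-1.14 tilt err [-0.      0.0012 -0.    ]
```

play_rows:
  rows:
    - {"offset": [0,0,0.005],"rot": [0,0,0],"jaw": 1}
    - {"offset": [0,0,0.01],"rot": [0,0,0],"jaw": 1}
    - {"offset": [0,0,0.015],"rot": [0,0,0],"jaw": 1}
    - {"offset": [0,0,0.015],"rot": [0,0,0],"jaw": 1}

```text
time_s: 11.4
tcp_pos: [0.5657, 0.1407, 0.1969]
ee_rot: [-0.001, 0.966, 0.0, 0.259]
force: [-5.0, -1.2, 6.9]
finger_gap: 0.62
gripper_force: 29.8
```

```bash
python3 - <<'E'
from h import *
state(.131)
E
```

```text
t 11.40 s=33.02 mm lat=(-0.28,0.20) F_ax=8.45 Fx'=-0.90 Fy=-1.25 tilt err [-0.      0.0011 -0.    ]
```

play_rows:
  rows:
    - {"offset": [0,0,0.003],"rot": [0,0,0],"jaw": 1}
    - {"offset": [0,0,0.006],"rot": [0,0,0],"jaw": 1}
    - {"offset": [0,0,0.006],"rot": [0,0,0],"jaw": 1}

```text
time_s: 11.78
tcp_pos: [0.5663, 0.1407, 0.1959]
ee_rot: [-0.001, 0.966, 0.0, 0.259]
force: [-7.2, -1.2, 6.5]
finger_gap: 0.617
gripper_force: 29.8
```

```bash
python3 - <<'E'
from h import *
state(.131)
E
```

```text
t 11.78 s=31.86 mm lat=(-0.26,0.18) F_ax=9.27 Fx'=-2.96 Fy=-1.17 tilt err [-0.      0.0011 -0.    ]
```

play_rows:
  rows:
    - {"offset": [0,0,-0.005],"rot": [0,0,0],"jaw": 1}
    - {"offset": [0,0,-0.005],"rot": [0,0,0],"jaw": 0}
    - {"offset": [0,0,-0.005],"rot": [0,0,0],"jaw": -0.6}
    - {"offset": [0,0,-0.005],"rot": [0,0,0],"jaw": -1}
    - {"offset": [0,0,-0.005],"rot": [0,0,0],"jaw": -1}
    - {"offset": [0,0,-0.005],"rot": [0,0,0],"jaw": -1}

```text
time_s: 12.52
tcp_pos: [0.5659, 0.1407, 0.196]
ee_rot: [-0.001, 0.966, 0.0, 0.259]
force: [-0.2, 0.4, -1.3]
finger_gap: 0.962
gripper_force: 0.0
```

play_rows:
  rows:
    - {"offset": [0,0,-0.1],"rot": [0,0,0],"jaw": -1}
    - {"offset": [0,0,-0.2],"rot": [0,0,0],"jaw": -1}
    - {"offset": [0,0,-0.3],"rot": [0,0,0],"jaw": -1}
    - {"offset": [0,0,-0.35],"rot": [0,0,0],"jaw": -1}
    - {"offset": [0,0,-0.35],"rot": [0,0,0],"jaw": -1}

```text
time_s: 13.15
tcp_pos: [0.5309, 0.1408, 0.2572]
ee_rot: [-0.001, 0.966, 0.001, 0.259]
force: [-0.1, -0.1, 0.6]
finger_gap: 0.996
gripper_force: 0.0
```

```bash
python3 - <<'E'
from h import *
state(.131); ob()
# candidate view poses: camera pixel of rim & bead centre and viewing angle
rim=LC+AX*.08; bead=LC+AX*(.032+.054)
for nm,p,Rt in [("down left",[.52,-.1,.3],Rtool()),("down left hi",[.56,.0,.24],Rtool()),("tiltY",[.58,-.03,.26],Rtool()*R.from_euler("x",30,degrees=True)),("tiltY-",[.58,-.03,.26],Rtool()*R.from_euler("x",-30,degrees=True)),("tilt45",[.6,-.08,.24],Rtool()*R.from_euler("x",-45,degrees=True)),("tilt45b",[.62,-.08,.2],Rtool()*R.from_euler("x",-45,degrees=True))]:
  C=cam("wrist",dict(tcp_pos=p,ee_rot=Rt.as_quat())); v=C[0][:3,3]-rim
  print(nm,np.round(proj([rim,bead],C),1).tolist(),"dist %.3f angle to axis %.0f"%(np.linalg.norm(v),np.degrees(np.arccos(v@AX/np.linalg.norm(v)))), Rt.apply([0,0,1]).round(2))
E
```

```text
t 13.15 s=102.65 mm lat=(-0.27,0.30) F_ax=0.55 Fx'=0.23 Fy=-0.10 tilt err [0.0006 0.0019 0.0004]
{'time_s': 13.15, 'tcp_pos': [0.5309, 0.1408, 0.2572], 'ee_rot': [-0.0012, 0.9658, 0.0007, 0.2592], 'force': [-0.0769, -0.1023, 0.5938], 'finger_gap': 0.9963, 'gripper_force': 0.0, 'joint_positions': [-0.7076, -0.1652, 0.2661, 2.1196, 0.3848, 0.7325, 0.9096]}
down left [[501.8, 269.5], [506.6, 269.6]] dist 0.396 angle to axis 38 [ 0.  0. -1.]
down left hi [[442.7, 264.6], [447.4, 264.6]] dist 0.280 angle to axis 30 [ 0.  0. -1.]
tiltY [[709.1, 317.7], [720.0, 318.9]] dist 0.270 angle to axis 28 [ 0.   -0.5  -0.87]
tiltY- [[337.3, 203.6], [341.1, 202.2]] dist 0.323 angle to axis 43 [ 0.    0.5  -0.87]
tilt45 [[325.6, 176.8], [329.8, 175.0]] dist 0.349 angle to axis 56 [ 0.    0.71 -0.71]
tilt45b [[360.5, 164.3], [365.6, 162.0]] dist 0.326 angle to axis 62 [ 0.    0.71 -0.71]
```

```bash
python3 - <<'E'
from h import *
go([.62,-.08,.23],Rtool()*R.from_euler("x",-45,degrees=True))
E
```

```text
offset [-0.3152, -1.1053, 0.3386] rot [-0.4874, 0.3157, 0.1324]
```

play_rows:
  rows:
    - {"offset": [0,-0.3,-0.05],"rot": [-0.05,0.03,0.01],"jaw": -1}
    - {"offset": [0,-0.6,0],"rot": [-0.1,0.07,0.03],"jaw": -1}
    - {"offset": [-0.1,-0.85,0.1],"rot": [-0.2,0.13,0.05],"jaw": -1}
    - {"offset": [-0.2,-1,0.2],"rot": [-0.29,0.19,0.08],"jaw": -1}
    - {"offset": [-0.3,-1,0.3],"rot": [-0.39,0.25,0.1],"jaw": -1}
    - {"offset": [-0.315,-1,0.33],"rot": [-0.487,0.316,0.132],"jaw": -1}
    - {"offset": [-0.315,-1,0.33],"rot": [-0.487,0.316,0.132],"jaw": -1}
    - {"offset": [-0.315,-1,0.33],"rot": [-0.487,0.316,0.132],"jaw": -1}
    - {"offset": [-0.315,-1,0.33],"rot": [-0.487,0.316,0.132],"jaw": -1}

```text
time_s: 14.28
tcp_pos: [0.6187, -0.0594, 0.2305]
ee_rot: [0.001, 0.925, 0.381, -0.0]
force: [-0.6, -0.1, -0.4]
finger_gap: 1.002
gripper_force: 0.0
```

```bash
python3 - <<'E'
from h import *
o=ob(); im=manip.get_image("wrist"); C=cam("wrist",o); cv2.imwrite("pics/w4.png",im); np.save("w4o.npy",np.r_[o["tcp_pos"],o["ee_rot"]])
q=proj([LC+AX*.1],C)[0].astype(int); print(q)
x0=max(q[0]-70,0);y0=max(q[1]-60,0); print(x0,y0); cv2.imwrite("pics/v7.png",cv2.resize(im[y0:y0+120,x0:x0+150],None,fx=5,fy=5,interpolation=cv2.INTER_CUBIC))
E
```

```text
{'time_s': 14.275, 'tcp_pos': [0.6187, -0.0594, 0.2305], 'ee_rot': [0.0006, 0.9246, 0.3809, -0.0004], 'force': [-0.6489, -0.07, -0.3997], 'finger_gap': 1.0017, 'gripper_force': 0.0, 'joint_positions': [-0.2348, 0.6073, 0.8452, 1.5732, -1.0521, 1.7249, 2.3491]}
[338 157]
268 97
```

View pics/v7.png

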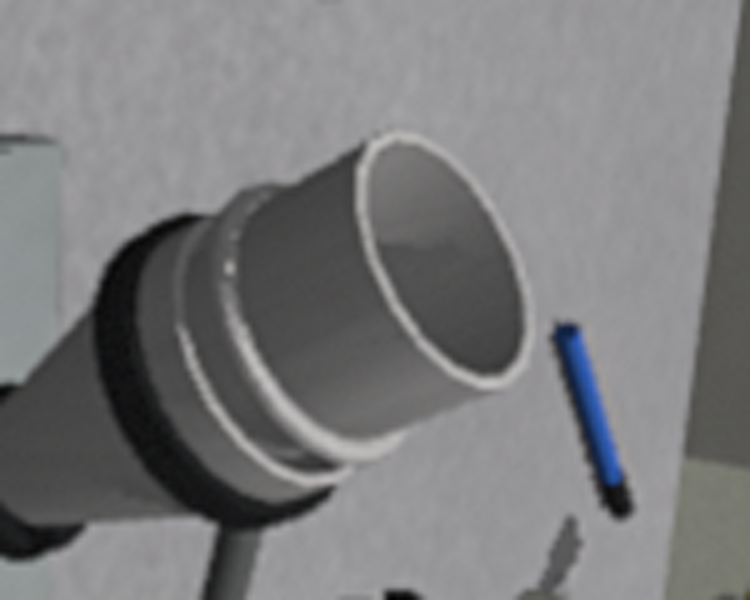

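The gap is clearly visible between the large rim (line from (180,300) to (345,478)) and the bead (arc from (235,320) to (400,440)). I'll measure it by fitting both bright rims.

```bash
cat > gap.py <<'E'
from h import *
from scipy.ndimage import map_coordinates
from scipy.optimize import differential_evolution
im=cv2.imread("pics/w4.png").astype(np.float32).mean(2); a=np.load("w4o.npy"); C=cam("wrist",dict(tcp_pos=a[:3],ee_rot=a[3:]))
X=np.array([.75**.5,0,.5]); Y=np.array([0,1.,0])
def ring(c,r,th): return c+(np.outer(np.cos(th),X)+np.outer(np.sin(th),Y))*r
def samp(P): q=proj(P,C); return map_coordinates(im,[q[:,1],q[:,0]],order=1)
v=C[0][:3,3]-(LC+AX*.08); ph=np.arctan2(v@Y,v@X); print("near angle",np.degrees(ph))
near=ph+np.radians(np.arange(-55,56,3)); full=np.radians(np.arange(0,360,5))
def fitring(c,r,th):
    f=lambda p:-samp(ring(c+AX*p[0]+X*p[1],r,th)).mean()
    q=differential_evolution(f,[(-.006,.006),(-.006,.006)],seed=1,tol=1e-6); return q.x*1e3,-q.fun
for r in(.0295,.030,.0305): print("large",r,fitring(LC+AX*.08,r,near))
for r in(.0255,.026,.0265): print("mid",r,fitring(LC+AX*.120,r,full),fitring(LC+AX*.120,r,near))
# profile along axis in the near direction: walking AX at r=31 on near side
for dth in(-30,0,30):
    s=np.arange(.070,.104,.001); d=ring(np.zeros(3),.031,[ph+np.radians(dth)])[0]
    print(dth,np.c_[s*1e3,samp(LC+AX*s[:,None]+d)].astype(int).tolist())
E
python3 gap.py
```

```text
near angle -83.03303352783816
large 0.0295 (array([-0.65801284,  0.82697781]), np.float64(135.625732421875))
large 0.03 (array([0.14758662, 1.70137646]), np.float64(135.61326599121094))
large 0.0305 (array([0.5440038 , 1.46460355]), np.float64(135.69192504882812))
mid 0.0255 (array([2.12366303, 0.18671271]), np.float64(167.70306396484375)) (array([2.10498719, 0.39981745]), np.float64(161.7410430908203))
mid 0.026 (array([2.27068681, 0.17937102]), np.float64(164.49435424804688)) (array([2.41255123, 0.1541557 ]), np.float32(161.95837))
mid 0.0265 (array([ 2.52456089, -0.02682515]), np.float64(158.27975463867188)) (array([2.75463737, 0.21299426]), np.float32(161.48042))
-30 [[70, 58], [71, 69], [72, 72], [73, 73], [74, 73], [75, 72], [76, 73], [77, 74], [78, 74], [79, 74], [80, 78], [81, 86], [82, 83], [83, 76], [84, 68], [85, 67], [86, 67], [87, 67], [88, 67], [89, 67], [90, 73], [91, 79], [92, 85], [93, 87], [94, 110], [95, 132], [96, 121], [97, 85], [98, 69], [99, 69], [100, 70], [101, 70], [102, 70], [103, 70]]
0 [[70, 59], [71, 71], [72, 77], [73, 75], [74, 75], [75, 76], [76, 76], [77, 75], [78, 76], [79, 92], [80, 136], [81, 143], [82, 113], [83, 77], [84, 69], [85, 72], [86, 73], [87, 73], [88, 72], [89, 72], [90, 80], [91, 96], [92, 127], [93, 170], [94, 174], [95, 139], [96, 93], [97, 71], [98, 74], [99, 76], [100, 76], [101, 77], [102, 77], [103, 78]]
30 [[70, 86], [71, 93], [72, 94], [73, 94], [74, 94], [75, 94], [76, 95], [77, 94], [78, 106], [79, 135], [80, 160], [81, 157], [82, 122], [83, 93], [84, 79], [85, 73], [86, 71], [87, 70], [88, 70], [89, 75], [90, 92], [91, 118], [92, 144], [93, 170], [94, 182], [95, 173], [96, 143], [97, 112], [98, 98], [99, 98], [100, 99], [101, 100], [102, 100], [103, 101]]
```

```bash
cat > gap2.py <<'E'
import sys
exec(open("gap.py").read().split("for r in(.0295")[0])
def edge(r,lo,hi,th):
    s=np.arange(lo,hi,.0001); d=ring(np.zeros(3),r,[th])[0]
    g=np.gradient(cv2.GaussianBlur(samp(LC+AX*s[:,None]+d).reshape(1,-1),(0,0),3).ravel()); i=g.argmax(); return s[i]*1e3,g[i]*10
for dth in range(-40,61,10):
    th=ph+np.radians(dth)
    L=edge(.031,.074,.084,th);M=edge(.027,.112,.130,th)
    print(dth,"large %.2f (%.0f) midrim %.2f (%.0f) -> s=%.2f"%(L+M+(M[0]-L[0]-8,)))
if __name__=="__main__":
    s=np.arange(.082,.1,.0005); print([(round(float(a*1e3),1),int(b)) for a,b in zip(s,samp(LC+AX*s[:,None]+ring(np.zeros(3),.031,[ph+.35])[0]))])
E
python3 gap2.py
```

```text
near angle -83.03303352783816
-40 large 80.40 (7) midrim 121.90 (57) -> s=33.50
-30 large 80.20 (7) midrim 122.00 (42) -> s=33.80
-20 large 79.20 (22) midrim 122.10 (42) -> s=34.90
-10 large 79.70 (49) midrim 121.70 (52) -> s=34.00
0 large 79.40 (43) midrim 121.80 (48) -> s=34.40
10 large 79.00 (34) midrim 121.90 (49) -> s=34.90
20 large 79.20 (35) midrim 122.00 (47) -> s=34.80
30 large 78.90 (33) midrim 121.90 (40) -> s=35.00
40 large 78.80 (30) midrim 122.20 (36) -> s=35.40
50 large 78.70 (27) midrim 122.30 (31) -> s=35.60
60 large 78.10 (24) midrim 122.40 (32) -> s=36.30
[(82.0, 115), (82.5, 95), (83.0, 80), (83.5, 75), (84.0, 72), (84.5, 71), (85.0, 73), (85.5, 73), (86.0, 73), (86.5, 73), (87.0, 73), (87.5, 73), (88.0, 73), (88.5, 73), (89.0, 75), (89.5, 80), (90.0, 90), (90.5, 100), (91.0, 113), (91.5, 127), (92.0, 142), (92.5, 159), (93.0, 174), (93.5, 181), (94.0, 181), (94.5, 175), (95.0, 158), (95.5, 140), (96.0, 120), (96.5, 101), (97.0, 90), (97.5, 87), (98.0, 85), (98.5, 85), (99.0, 85), (99.5, 86)]
```

The fitted mid origin is at about 34.5 mm, a gap of about 8.5 mm. That agrees with the contact height, so I'll regrip and press about 2.2 mm further.

```bash
python3 - <<'E'
from h import *
ins(.1026,.131,(0,.0003,0))
E
```

```text
offset [0.4373, 0.7972, 0.6118] rot [0.4865, -0.3158, -0.1297]
```

```bash
python3 - <<'E'
from h import *
go([.54,.02,.28],Rtool(np.pi/6))
E
```

```text
offset [0.3936, 0.4487, 0.1055] rot [0.4865, -0.3158, -0.1297]
```

play_rows:
  rows:
    - {"offset": [0.2,0.1,-0.1],"rot": [0.1,-0.065,-0.025],"jaw": -1}
    - {"offset": [0.3,0.25,-0.05],"rot": [0.2,-0.13,-0.05],"jaw": -1}
    - {"offset": [0.39,0.35,0.05],"rot": [0.29,-0.19,-0.08],"jaw": -1}
    - {"offset": [0.39,0.45,0.105],"rot": [0.38,-0.25,-0.1],"jaw": -1}
    - {"offset": [0.394,0.449,0.105],"rot": [0.4865,-0.316,-0.13],"jaw": -1}
    - {"offset": [0.41,0.6,0.35],"rot": [0.4865,-0.316,-0.13],"jaw": -1}
    - {"offset": [0.437,0.797,0.612],"rot": [0.4865,-0.316,-0.13],"jaw": -1}
    - {"offset": [0.437,0.797,0.612],"rot": [0.4865,-0.316,-0.13],"jaw": -1}
    - {"offset": [0.437,0.797,0.612],"rot": [0.4865,-0.316,-0.13],"jaw": -1}
    - {"offset": [0.437,0.797,0.612],"rot": [0.4865,-0.316,-0.13],"jaw": -1}

```text
time_s: 15.58
tcp_pos: [0.5313, 0.1394, 0.2582]
ee_rot: [0.001, 0.966, 0.002, 0.259]
force: [0.4, 0.1, 0.4]
finger_gap: 1.0
gripper_force: 0.0
```

```bash
python3 - <<'E'
from h import *
state(.131);ins(.0319,.131,(-.0002,.0002,-.0001))
E
```

```text
t 15.57 s=103.33 mm lat=(0.57,-1.06) F_ax=0.13 Fx'=0.52 Fy=0.06 tilt err [0.0004 0.003  0.0002]
offset [0.0041, 0.0052, 0.3571] rot [0.0019, 0.0003, -0.0013]
```

play_rows:
  rows:
    - {"offset": [0.004,0.005,0.1],"rot": [0.002,0,-0.001],"jaw": -1}
    - {"offset": [0.004,0.005,0.2],"rot": [0.002,0,-0.001],"jaw": -1}
    - {"offset": [0.004,0.005,0.3],"rot": [0.002,0,-0.001],"jaw": -1}
    - {"offset": [0.004,0.005,0.357],"rot": [0.002,0,-0.001],"jaw": -1}
    - {"offset": [0.004,0.005,0.357],"rot": [0.002,0,-0.001],"jaw": -1}
    - {"offset": [0.004,0.005,0.357],"rot": [0.002,0,-0.001],"jaw": -1}

```text
time_s: 16.32
tcp_pos: [0.5665, 0.141, 0.1955]
ee_rot: [0.0, 0.966, -0.001, 0.259]
force: [0.4, -0.5, 0.5]
finger_gap: 1.002
gripper_force: 0.0
```

```bash
python3 - <<'E'
from h import *
state(.131);ins(.0319,.131,(-.0002,.0002,-.0001))
E
```

```text
t 16.32 s=31.38 mm lat=(-0.35,0.54) F_ax=0.20 Fx'=0.56 Fy=-0.48 tilt err [-0.0005 -0.0015 -0.0003]
offset [-0.0006, -0.0017, -0.0026] rot [-0.001, -0.0003, 0.0001]
```

play_rows:
  rows:
    - {"offset": [0,0,0],"rot": [0,0,0],"jaw": 0}
    - {"offset": [0,0,0],"rot": [0,0,0],"jaw": 1}
    - {"offset": [0,0,0],"rot": [0,0,0],"jaw": 1}
    - {"offset": [0,0,0],"rot": [0,0,0],"jaw": 1}
    - {"offset": [0,0,0],"rot": [0,0,0],"jaw": 1}
    - {"offset": [0,0,0],"rot": [0,0,0],"jaw": 1}
  squeeze: 35

```text
time_s: 17.08
tcp_pos: [0.5663, 0.1413, 0.1947]
ee_rot: [-0.0, 0.966, -0.001, 0.258]
force: [-1.9, 0.2, 0.7]
finger_gap: 0.62
gripper_force: 34.9
```

```bash
python3 - <<'E'
from h import *
state(.131)
E
```

```text
t 17.07 s=30.79 mm lat=(-0.92,0.76) F_ax=1.54 Fx'=-1.30 Fy=0.21 tilt err [-0.0013 -0.0019 -0.0007]
```

play_rows:
  rows:
    - {"offset": [0,0,0.004],"rot": [0,0,0],"jaw": 1}
    - {"offset": [0,0,0.008],"rot": [0,0,0],"jaw": 1}
    - {"offset": [0,0,0.011],"rot": [0,0,0],"jaw": 1}
    - {"offset": [0,0,0.011],"rot": [0,0,0],"jaw": 1}

```text
time_s: 17.58
tcp_pos: [0.5676, 0.1413, 0.1936]
ee_rot: [-0.0, 0.966, -0.001, 0.258]
force: [-5.7, -0.3, 6.8]
finger_gap: 0.617
gripper_force: 34.9
```

```bash
python3 - <<'E'
from h import *
state(.131)
E
```

```text
t 17.57 s=29.23 mm lat=(-0.36,0.81) F_ax=8.73 Fx'=-1.53 Fy=-0.34 tilt err [-0.0009 -0.0017 -0.0005]
```

play_rows:
  rows:
    - {"offset": [0,0,0.003],"rot": [0,0,0],"jaw": 1}
    - {"offset": [0,0,0.003],"rot": [0,0,0],"jaw": 1}

```text
time_s: 17.82
tcp_pos: [0.5679, 0.1413, 0.1931]
ee_rot: [-0.0, 0.966, -0.001, 0.258]
force: [-5.0, -0.7, 7.5]
finger_gap: 0.617
gripper_force: 34.9
```

```bash
python3 - <<'E'
from h import *
state(.131)
E
```

```text
t 17.82 s=28.65 mm lat=(-0.34,0.82) F_ax=8.99 Fx'=-0.53 Fy=-0.69 tilt err [-0.0008 -0.0017 -0.0005]
```

play_rows:
  rows:
    - {"offset": [0,0,-0.005],"rot": [0,0,0],"jaw": 1}
    - {"offset": [0,0,-0.005],"rot": [0,0,0],"jaw": 0}
    - {"offset": [0,0,-0.005],"rot": [0,0,0],"jaw": -0.6}
    - {"offset": [0,0,-0.005],"rot": [0,0,0],"jaw": -1}
    - {"offset": [0,0,-0.005],"rot": [0,0,0],"jaw": -1}
    - {"offset": [0,0,-0.005],"rot": [0,0,0],"jaw": -1}

```text
time_s: 18.58
tcp_pos: [0.5671, 0.1411, 0.1929]
ee_rot: [-0.0, 0.966, -0.001, 0.258]
force: [-0.1, -0.4, 1.1]
finger_gap: 0.964
gripper_force: 0.0
```

play_rows:
  rows:
    - {"offset": [0,0,-0.1],"rot": [0,0,0],"jaw": -1}
    - {"offset": [0,0,-0.2],"rot": [0,0,0],"jaw": -1}
    - {"offset": [0,0,-0.3],"rot": [0,0,0],"jaw": -1}
    - {"offset": [0,0,-0.365],"rot": [0,0,0],"jaw": -1}
    - {"offset": [0,0,-0.365],"rot": [0,0,0],"jaw": -1}

```text
time_s: 19.2
tcp_pos: [0.531, 0.1416, 0.2573]
ee_rot: [-0.0, 0.966, -0.0, 0.259]
force: [0.5, 0.3, 0.4]
finger_gap: 1.001
gripper_force: 0.0
```

play_rows:
  rows:
    - {"offset": [0,-0.3,-0.05],"rot": [-0.05,0.03,0.01],"jaw": -1}
    - {"offset": [0,-0.6,0],"rot": [-0.1,0.07,0.03],"jaw": -1}
    - {"offset": [-0.1,-0.85,0.1],"rot": [-0.2,0.13,0.05],"jaw": -1}
    - {"offset": [-0.2,-1,0.2],"rot": [-0.29,0.19,0.08],"jaw": -1}
    - {"offset": [-0.3,-1,0.3],"rot": [-0.39,0.25,0.1],"jaw": -1}
    - {"offset": [-0.315,-1,0.33],"rot": [-0.487,0.316,0.132],"jaw": -1}
    - {"offset": [-0.315,-1,0.33],"rot": [-0.487,0.316,0.132],"jaw": -1}
    - {"offset": [-0.315,-1,0.33],"rot": [-0.487,0.316,0.132],"jaw": -1}
    - {"offset": [-0.315,-1,0.33],"rot": [-0.487,0.316,0.132],"jaw": -1}

```text
time_s: 20.32
tcp_pos: [0.6181, -0.0608, 0.2277]
ee_rot: [0.004, 0.925, 0.38, -0.002]
force: [0.1, 0.5, 0.4]
finger_gap: 1.002
gripper_force: 0.0
```

```bash
sed -i 's#"pics/w4.png"#sys.argv[1]+".png"#;s#"w4o.npy"#sys.argv[1]+".npy"#;1i import sys' gap.py
python3 - <<'E'
from h import *
o=ob(); im=manip.get_image("wrist"); cv2.imwrite("w5.png",im); np.save("w5.npy",np.r_[o["tcp_pos"],o["ee_rot"]])
E
python3 gap2.py w5; cp pics/w4.png w4.png; cp w4o.npy w4.npy
```

```text
{'time_s': 20.325, 'tcp_pos': [0.6181, -0.0608, 0.2277], 'ee_rot': [0.004, 0.925, 0.38, -0.0022], 'force': [0.067, 0.5088, 0.4028], 'finger_gap': 1.0018, 'gripper_force': 0.0, 'joint_positions': [-0.2546, 0.6245, 0.8803, 1.5759, -1.0683, 1.7379, 2.3558]}
near angle -83.39842003286482
-40 large 80.10 (9) midrim 119.00 (55) -> s=30.90
-30 large 79.80 (9) midrim 118.90 (41) -> s=31.10
-20 large 79.80 (8) midrim 119.20 (43) -> s=31.40
-10 large 79.50 (27) midrim 118.90 (52) -> s=31.40
0 large 79.80 (32) midrim 119.30 (49) -> s=31.50
10 large 79.30 (51) midrim 119.10 (47) -> s=31.80
20 large 79.20 (39) midrim 119.40 (43) -> s=32.20
30 large 78.80 (33) midrim 119.80 (39) -> s=33.00
40 large 79.00 (31) midrim 119.70 (37) -> s=32.70
50 large 78.30 (29) midrim 120.20 (28) -> s=33.90
60 large 78.60 (24) midrim 120.50 (29) -> s=33.90
[(82.0, 113), (82.5, 93), (83.0, 80), (83.5, 71), (84.0, 70), (84.5, 70), (85.0, 71), (85.5, 71), (86.0, 71), (86.5, 74), (87.0, 80), (87.5, 88), (88.0, 99), (88.5, 110), (89.0, 123), (89.5, 139), (90.0, 155), (90.5, 169), (91.0, 180), (91.5, 179), (92.0, 171), (92.5, 156), (93.0, 135), (93.5, 113), (94.0, 97), (94.5, 88), (95.0, 84), (95.5, 85), (96.0, 86), (96.5, 87), (97.0, 87), (97.5, 87), (98.0, 87), (98.5, 88), (99.0, 88), (99.5, 88)]
```

The mid cup is now at s ≈ 32, a gap of about 6 mm. Next is the small beaker.

```bash
python3 - <<'E'
from h import *
go([.453,-.246,.30],Rtool())
E
```

```text
offset [0.8237, -0.4186, -0.9064] rot [0.4963, -0.0018, -0.0037]
```

play_rows:
  rows:
    - {"offset": [0.2,0,-0.2],"rot": [0.1,0,0],"jaw": -1}
    - {"offset": [0.4,-0.1,-0.4],"rot": [0.2,0,0],"jaw": -1}
    - {"offset": [0.6,-0.25,-0.6],"rot": [0.3,0,0],"jaw": -1}
    - {"offset": [0.75,-0.35,-0.8],"rot": [0.4,0,0],"jaw": -1}
    - {"offset": [0.82,-0.418,-0.906],"rot": [0.496,-0.002,-0.004],"jaw": -1}
    - {"offset": [0.82,-0.418,-0.906],"rot": [0.496,-0.002,-0.004],"jaw": -1}
    - {"offset": [0.82,-0.418,-0.906],"rot": [0.496,-0.002,-0.004],"jaw": -1}
    - {"offset": [0.82,-0.418,-0.906],"rot": [0.496,-0.002,-0.004],"jaw": -1}
    - {"offset": [0.82,-0.418,-0.906],"rot": [0.496,-0.002,-0.004],"jaw": -1}

```text
time_s: 21.5
tcp_pos: [0.4541, -0.2454, 0.3005]
ee_rot: [-0.001, 1.0, 0.001, 0.0]
force: [0.8, -0.1, 1.1]
finger_gap: 1.002
gripper_force: 0.0
```

```bash
python3 - <<'E'
from h import *
o=ob(); im,C,m=wfit("small_cup",[.453,-.247])
if m is not None:
  q=np.argwhere(m>0).mean(0); print(q, im[m>0].mean(0))
else: print([(l["p"],l["mask"].sum(),np.argwhere(l["mask"]).mean(0)) for l in manip.regions_of("wrist","small_cup")],proj([[.453,-.247,.05]],C))
go([.4535,-.2475,.20],Rtool())
E
```

```text
{'time_s': 21.5, 'tcp_pos': [0.4541, -0.2454, 0.3005], 'ee_rot': [-0.0007, 1.0, 0.0007, 0.0003], 'force': [0.8334, -0.0997, 1.1011], 'finger_gap': 1.0023, 'gripper_force': 0.0, 'joint_positions': [-0.7382, 0.0127, 1.2107, 1.7981, -0.0138, 1.3392, 2.0478]}
small_cup 1885.0 [ 0.4547 -0.2487] 0.032
[170.19522546 256.55490716] [92.71511936 92.85411141 93.62334218]
offset [0.0029, -0.0102, 0.5034] rot [0.0009, 0.0007, 0.0008]
```

The small cup fits at (.4547,-.2487), and its mean colour is grey, so it is the steel one. Joint 3 is close to its limit, so I'll descend in watched steps.

play_rows:
  rows:
    - {"offset": [0.002,-0.012,0.1],"rot": [0.001,0.001,0.001],"jaw": -1}
    - {"offset": [0.002,-0.012,0.2],"rot": [0.001,0.001,0.001],"jaw": -1}
    - {"offset": [0.002,-0.012,0.2],"rot": [0.001,0.001,0.001],"jaw": -1}

```text
time_s: 21.98
tcp_pos: [0.4528, -0.2476, 0.2598]
ee_rot: [0.0, 1.0, 0.0, -0.001]
force: [-0.1, 0.0, -0.4]
finger_gap: 0.994
gripper_force: 0.0
```

```bash
python3 - <<'E'
from h import *
o=ob()
E
```

```text
{'time_s': 21.975, 'tcp_pos': [0.4528, -0.2476, 0.2598], 'ee_rot': [0.0003, 1.0, 0.0004, -0.0013], 'force': [-0.0914, 0.0354, -0.3568], 'finger_gap': 0.9941, 'gripper_force': 0.0, 'joint_positions': [-0.694, 0.0853, 1.2111, 1.8541, -0.0832, 1.261, 2.1118]}
```

```bash
python3 - <<'E'
from h import *
go([.4532,-.248,.1275],Rtool())
E
```

```text
offset [-0.0036, -0.0027, 0.6614] rot [0.0005, -0.0016, -0.0003]
```

play_rows:
  rows:
    - {"offset": [-0.003,-0.003,0.15],"rot": [0,-0.001,0],"jaw": -1}
    - {"offset": [-0.003,-0.003,0.3],"rot": [0,-0.001,0],"jaw": -1}
    - {"offset": [-0.003,-0.003,0.45],"rot": [0,-0.001,0],"jaw": -1}
    - {"offset": [-0.003,-0.003,0.55],"rot": [0,-0.001,0],"jaw": -1}
    - {"offset": [-0.003,-0.003,0.62],"rot": [0,-0.001,0],"jaw": -1}
    - {"offset": [-0.003,-0.003,0.62],"rot": [0,-0.001,0],"jaw": -1}
    - {"offset": [-0.003,-0.003,0.62],"rot": [0,-0.001,0],"jaw": -1}

```text
time_s: 22.85
tcp_pos: [0.455, -0.2485, 0.138]
ee_rot: [-0.0, 1.0, 0.0, 0.002]
force: [0.3, -0.9, 0.6]
finger_gap: 0.998
gripper_force: 0.0
```

```bash
python3 - <<'E'
from h import *
ob();go([.4532,-.248,.1275],Rtool())
E
```

```text
{'time_s': 22.85, 'tcp_pos': [0.455, -0.2485, 0.138], 'ee_rot': [-0.0003, 1.0, 0.0003, 0.002], 'force': [0.2714, -0.8688, 0.5927], 'finger_gap': 0.9982, 'gripper_force': 0.0, 'joint_positions': [-0.5205, 0.3143, 1.1107, 1.9838, -0.331, 1.0361, 2.3137]}
offset [0.0094, 0.0026, 0.0523] rot [0.0004, 0.0026, 0.0003]
```

play_rows:
  rows:
    - {"offset": [0.008,0.002,0.03],"rot": [0,0.002,0],"jaw": -1}
    - {"offset": [0.008,0.002,0.052],"rot": [0,0.002,0],"jaw": -1}
    - {"offset": [0.008,0.002,0.052],"rot": [0,0.002,0],"jaw": -1}
    - {"offset": [0.008,0.002,0.052],"rot": [0,0.002,0],"jaw": -1}

```text
time_s: 23.35
tcp_pos: [0.4529, -0.2478, 0.1267]
ee_rot: [-0.0, 1.0, 0.001, -0.0]
force: [0.1, -0.7, -0.0]
finger_gap: 1.001
gripper_force: 0.0
```

```bash
python3 - <<'E'
from h import *
ob();go([.4532,-.248,.1275],Rtool())
E
```

```text
{'time_s': 23.35, 'tcp_pos': [0.4529, -0.2478, 0.1267], 'ee_rot': [-0.0003, 1.0, 0.0005, -0.0002], 'force': [0.0811, -0.7119, -0.0416], 'finger_gap': 1.001, 'gripper_force': 0.0, 'joint_positions': [-0.5062, 0.3316, 1.0972, 1.9953, -0.3478, 1.0195, 2.3271]}
offset [-0.0017, -0.0011, -0.0042] rot [0.0007, -0.0003, 0.0003]
```

play_rows:
  rows:
    - {"offset": [0,0,0],"rot": [0,0,0],"jaw": 0.5}
    - {"offset": [0,0,0],"rot": [0,0,0],"jaw": 1}
    - {"offset": [0,0,0],"rot": [0,0,0],"jaw": 1}
    - {"offset": [0,0,0],"rot": [0,0,0],"jaw": 1}
    - {"offset": [0,0,0],"rot": [0,0,0],"jaw": 1}
    - {"offset": [0,0,0],"rot": [0,0,0],"jaw": 1}
    - {"offset": [0,0,0],"rot": [0,0,0],"jaw": 1}
  squeeze: 30

```text
time_s: 24.22
tcp_pos: [0.4529, -0.2477, 0.1266]
ee_rot: [-0.0, 1.0, 0.001, -0.0]
force: [-0.9, -0.4, 0.1]
finger_gap: 0.521
gripper_force: 30.0
```

```bash
python3 - <<'E'
from h import *
ob()
E
```

```text
{'time_s': 24.225, 'tcp_pos': [0.4529, -0.2477, 0.1266], 'ee_rot': [-0.0003, 1.0, 0.0006, -0.0003], 'force': [-0.8723, -0.3883, 0.0585], 'finger_gap': 0.5207, 'gripper_force': 30.0, 'joint_positions': [-0.5063, 0.3316, 1.0971, 1.9953, -0.3479, 1.0196, 2.3271]}
```

play_rows:
  rows:
    - {"offset": [0,0,-0.15],"rot": [0,0,0],"jaw": 1}
    - {"offset": [0,0,-0.4],"rot": [0,0,0],"jaw": 1}
    - {"offset": [0,0,-0.7],"rot": [0,0,0],"jaw": 1}
    - {"offset": [0,0.2,-0.9],"rot": [0,0,0],"jaw": 1}
    - {"offset": [0,0.45,-0.95],"rot": [0,0,0],"jaw": 1}
    - {"offset": [0,0.7,-0.95],"rot": [0,0,0],"jaw": 1}
    - {"offset": [0,0.95,-0.95],"rot": [0,0,0],"jaw": 1}
    - {"offset": [0,0.95,-0.95],"rot": [0,0,0],"jaw": 1}
    - {"offset": [0,0.95,-0.95],"rot": [0,0,0],"jaw": 1}

```text
time_s: 25.35
tcp_pos: [0.4527, -0.0589, 0.3167]
ee_rot: [0.0, 1.0, 0.0, -0.0]
force: [-0.4, -0.1, -0.9]
finger_gap: 0.521
gripper_force: 30.0
```

```bash
python3 - <<'E'
from h import *
ob();ins(.16,.1266,(0,.0005,0))
E
```

```text
{'time_s': 25.35, 'tcp_pos': [0.4527, -0.0589, 0.3167], 'ee_rot': [0.0001, 1.0, 0.0002, -0.0004], 'force': [-0.3515, -0.1392, -0.8917], 'finger_gap': 0.5207, 'gripper_force': 29.9996, 'joint_positions': [-0.8845, -0.2157, 0.8473, 1.8917, 0.1631, 1.397, 1.4933]}
offset [-0.2598, 0.9993, 0.0676] rot [0.0003, -0.3338, -0.0001]
```

play_rows:
  rows:
    - {"offset": [-0.1,0.25,0.01],"rot": [0,-0.1,0],"jaw": 1}
    - {"offset": [-0.2,0.5,0.03],"rot": [0,-0.2,0],"jaw": 1}
    - {"offset": [-0.26,0.75,0.05],"rot": [0,-0.3,0],"jaw": 1}
    - {"offset": [-0.26,0.998,0.067],"rot": [0,-0.334,0],"jaw": 1}
    - {"offset": [-0.26,0.998,0.067],"rot": [0,-0.334,0],"jaw": 1}
    - {"offset": [-0.26,0.998,0.067],"rot": [0,-0.334,0],"jaw": 1}
    - {"offset": [-0.26,0.998,0.067],"rot": [0,-0.334,0],"jaw": 1}

```text
time_s: 26.22
tcp_pos: [0.5054, 0.1396, 0.3039]
ee_rot: [0.002, 0.966, 0.0, 0.259]
force: [-0.1, -0.0, 0.0]
finger_gap: 0.522
gripper_force: 30.0
```

```bash
python3 - <<'E'
from h import *
ob();state(.1266);ins(.125,.1266,(-.0003,.0005,-.0002))
im=manip.get_image("wrist"); cv2.imwrite("pics/v8.png",cv2.resize(im[80:330,130:430],None,fx=2,fy=2))
E
```

```text
{'time_s': 26.225, 'tcp_pos': [0.5054, 0.1396, 0.3039], 'ee_rot': [0.0017, 0.9659, 0.0004, 0.259], 'force': [-0.1109, -0.0494, 0.0348], 'finger_gap': 0.5224, 'gripper_force': 29.9998, 'joint_positions': [-0.7017, -0.2601, 0.22, 2.0983, 0.3843, 0.8566, 0.9034]}
t 26.23 s=160.23 mm lat=(0.97,-0.85) F_ax=0.09 Fx'=-0.08 Fy=-0.05 tilt err [ 0.0003 -0.0001  0.0001]
offset [0.0067, 0.0068, 0.1762] rot [-0.0001, 0.0002, -0.0022]
```

View pics/v8.png

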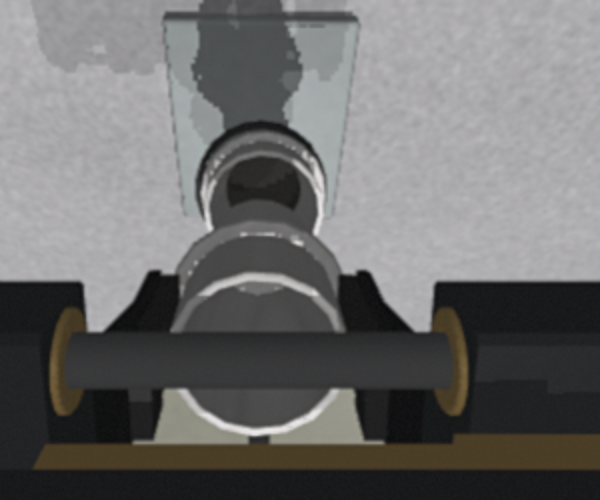

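The view shows the small cup aligned with the mid mouth: mouth column 264, cup 257, and the planned +y correction removes the difference. Lowering.

play_rows:
  rows:
    - {"offset": [0.0067,0.0072,0.08],"rot": [0,0,-0.002],"jaw": 1}
    - {"offset": [0.0067,0.0072,0.176],"rot": [0,0,-0.002],"jaw": 1}
    - {"offset": [0.0067,0.0072,0.176],"rot": [0,0,-0.002],"jaw": 1}
    - {"offset": [0.0067,0.0072,0.176],"rot": [0,0,-0.002],"jaw": 1}

```text
time_s: 26.78
tcp_pos: [0.5212, 0.1431, 0.2724]
ee_rot: [-0.002, 0.966, 0.0, 0.259]
force: [-0.0, -1.1, -0.9]
finger_gap: 0.522
gripper_force: 30.0
```

```bash
python3 - <<'E'
from h import *
state(.1266);ins(.087,.1266,(-.0003,.0005,-.0002))
E
```

```text
t 26.77 s=125.07 mm lat=(-1.09,2.58) F_ax=-0.78 Fx'=-0.48 Fy=-1.07 tilt err [0.0003 0.001  0.0002]
offset [-0.0035, -0.0106, 0.1905] rot [0.0006, 0.0002, 0.0019]
```

play_rows:
  rows:
    - {"offset": [-0.003,-0.008,0],"rot": [0,0,0.001],"jaw": 1}
    - {"offset": [-0.003,-0.008,0.05],"rot": [0,0,0.001],"jaw": 1}
    - {"offset": [-0.003,-0.008,0.11],"rot": [0,0,0.001],"jaw": 1}
    - {"offset": [-0.003,-0.008,0.17],"rot": [0,0,0.001],"jaw": 1}
    - {"offset": [-0.003,-0.008,0.19],"rot": [0,0,0.001],"jaw": 1}
    - {"offset": [-0.003,-0.008,0.19],"rot": [0,0,0.001],"jaw": 1}

```text
time_s: 27.52
tcp_pos: [0.5407, 0.1415, 0.2393]
ee_rot: [-0.001, 0.966, 0.0, 0.259]
force: [-0.2, 0.3, -0.3]
finger_gap: 0.521
gripper_force: 30.0
```

```bash
python3 - <<'E'
from h import *
state(.1266);ins(.0825,.1266,(-.0003,.0005,-.0002))
E
```

```text
t 27.52 s=86.63 mm lat=(-0.80,1.00) F_ax=-0.19 Fx'=-0.31 Fy=0.29 tilt err [-0.0003  0.0006 -0.0002]
offset [-0.0022, -0.0025, 0.0208] rot [0.0004, -0.0002, 0.0011]
```

play_rows:
  rows:
    - {"offset": [0,0,0.01],"rot": [0,0,0],"jaw": 1}
    - {"offset": [0,0,0.02],"rot": [0,0,0],"jaw": 1}
    - {"offset": [0,0,0.02],"rot": [0,0,0],"jaw": 1}

```text
time_s: 27.9
tcp_pos: [0.5427, 0.1416, 0.2365]
ee_rot: [-0.001, 0.966, 0.0, 0.259]
force: [-0.4, 0.5, -0.4]
finger_gap: 0.523
gripper_force: 30.0
```

```bash
python3 - <<'E'
from h import *
state(.1266)
E
```

```text
t 27.90 s=83.22 mm lat=(-0.43,1.15) F_ax=-0.19 Fx'=-0.56 Fy=0.50 tilt err [0.0006 0.0013 0.0003]
```

play_rows:
  rows:
    - {"offset": [0,0,0.005],"rot": [0,0,0],"jaw": 1}
    - {"offset": [0,0,0.005],"rot": [0,0,0],"jaw": 1}

```text
time_s: 28.15
tcp_pos: [0.5432, 0.1416, 0.2356]
ee_rot: [-0.001, 0.966, 0.0, 0.259]
force: [-1.0, 0.2, -0.6]
finger_gap: 0.521
gripper_force: 30.0
```

```bash
python3 - <<'E'
from h import *
state(.1266)
E
```

```text
t 28.15 s=82.18 mm lat=(-0.47,1.15) F_ax=-0.09 Fx'=-1.15 Fy=0.20 tilt err [0.0005 0.0013 0.0003]
```

play_rows:
  rows:
    - {"offset": [0,0,0.005],"rot": [0,0,0],"jaw": 1}
    - {"offset": [0,0,0.005],"rot": [0,0,0],"jaw": 1}

```text
time_s: 28.4
tcp_pos: [0.5437, 0.1416, 0.2346]
ee_rot: [-0.001, 0.966, 0.0, 0.259]
force: [0.5, -1.0, -0.7]
finger_gap: 0.521
gripper_force: 30.0
```

```bash
python3 - <<'E'
from h import *
state(.1266)
E
```

```text
t 28.40 s=81.11 mm lat=(-0.49,1.12) F_ax=-0.87 Fx'=0.04 Fy=-1.02 tilt err [0.0004 0.0012 0.0003]
```

play_rows:
  rows:
    - {"offset": [0,0,0.005],"rot": [0,0,0],"jaw": 1}
    - {"offset": [0,0,0.005],"rot": [0,0,0],"jaw": 1}

```text
time_s: 28.65
tcp_pos: [0.5442, 0.1416, 0.2337]
ee_rot: [-0.001, 0.966, 0.0, 0.259]
force: [0.1, 0.1, -0.8]
finger_gap: 0.523
gripper_force: 30.0
```

```bash
python3 - <<'E'
from h import *
state(.1266)
E
```

```text
t 28.65 s=80.08 mm lat=(-0.54,1.10) F_ax=-0.79 Fx'=-0.29 Fy=0.10 tilt err [0.0003 0.0011 0.0002]
```

play_rows:
  rows:
    - {"offset": [0,0,0.005],"rot": [0,0,0],"jaw": 1}
    - {"offset": [0,0,0.005],"rot": [0,0,0],"jaw": 1}

```text
time_s: 28.9
tcp_pos: [0.5448, 0.1418, 0.2333]
ee_rot: [-0.001, 0.966, 0.001, 0.259]
force: [-3.1, 0.2, 1.7]
finger_gap: 0.526
gripper_force: 30.0
```

```bash
python3 - <<'E'
from h import *
state(.1266)
E
```

```text
t 28.90 s=79.44 mm lat=(-0.23,1.28) F_ax=3.07 Fx'=-1.84 Fy=0.18 tilt err [0.0008 0.0015 0.0004]
```

play_rows:
  rows:
    - {"offset": [0,0,0.005],"rot": [0,0,0],"jaw": 1}
    - {"offset": [0,0,0.01],"rot": [0,0,0],"jaw": 1}
    - {"offset": [0,0,0.015],"rot": [0,0,0],"jaw": 1}
    - {"offset": [0,0,0.02],"rot": [0,0,0],"jaw": 1}
    - {"offset": [0,0,0.024],"rot": [0,0,0],"jaw": 1}
    - {"offset": [0,0,0.024],"rot": [0,0,0],"jaw": 1}

```text
time_s: 29.65
tcp_pos: [0.5472, 0.1417, 0.2288]
ee_rot: [-0.001, 0.966, 0.0, 0.259]
force: [-3.7, 0.4, 2.9]
finger_gap: 0.518
gripper_force: 30.0
```

```bash
python3 - <<'E'
from h import *
state(.1266)
E
```

```text
t 29.65 s=74.32 mm lat=(-0.45,1.23) F_ax=4.34 Fx'=-1.73 Fy=0.35 tilt err [0.0005 0.0013 0.0003]
```

play_rows:
  rows:
    - {"offset": [0,0,-0.003],"rot": [0,0,0],"jaw": 1}
    - {"offset": [0,0,-0.003],"rot": [0,0,0],"jaw": 0.3}
    - {"offset": [0,0,-0.003],"rot": [0,0,0],"jaw": -0.3}
    - {"offset": [0,0,-0.003],"rot": [0,0,0],"jaw": -1}
    - {"offset": [0,0,-0.003],"rot": [0,0,0],"jaw": -1}
    - {"offset": [0,0,-0.003],"rot": [0,0,0],"jaw": -1}
    - {"offset": [0,0,-0.003],"rot": [0,0,0],"jaw": -1}

```text
time_s: 30.52
tcp_pos: [0.5468, 0.1417, 0.2294]
ee_rot: [-0.001, 0.966, 0.0, 0.259]
force: [-0.5, 0.7, 0.0]
finger_gap: 0.969
gripper_force: 0.0
```

play_rows:
  rows:
    - {"offset": [0,0,-0.1],"rot": [0,0,0],"jaw": -1}
    - {"offset": [0,0,-0.2],"rot": [0,0,0],"jaw": -1}
    - {"offset": [0,0,-0.3],"rot": [0,0,0],"jaw": -1}
    - {"offset": [0,0,-0.35],"rot": [0,0,0],"jaw": -1}
    - {"offset": [0,0,-0.35],"rot": [0,0,0],"jaw": -1}

```text
time_s: 31.15
tcp_pos: [0.5119, 0.1417, 0.2906]
ee_rot: [-0.001, 0.966, 0.001, 0.26]
force: [-0.6, -0.5, 0.6]
finger_gap: 1.0
gripper_force: 0.0
```

```bash
python3 - <<'E'
from h import *
state(.1266); ob()
Rt=Rtool()*R.from_euler("x",-45,degrees=True)
for p in([.6,-.07,.26],[.6,-.05,.27]):
  go(p,Rt); C=cam("wrist",dict(tcp_pos=p,ee_rot=Rt.as_quat())); print(proj([LC+AX*.08,LC+AX*.12,LC+AX*.16],C).round().tolist())
E
```

```text
t 31.15 s=145.45 mm lat=(-0.05,1.25) F_ax=0.86 Fx'=-0.21 Fy=-0.46 tilt err [0.0016 0.0021 0.0009]
{'time_s': 31.15, 'tcp_pos': [0.5119, 0.1417, 0.2906], 'ee_rot': [-0.0009, 0.9657, 0.0009, 0.2597], 'force': [-0.6165, -0.4571, 0.6387], 'finger_gap': 1.0004, 'gripper_force': 0.0, 'joint_positions': [-0.6994, -0.2351, 0.2259, 2.1069, 0.3847, 0.8197, 0.9048]}
offset [-0.3029, -1.0599, 0.3509] rot [-0.4871, 0.3164, 0.1324]
[[306.0, 175.0], [333.0, 162.0], [366.0, 147.0]]
offset [-0.3281, -0.9598, 0.3079] rot [-0.4871, 0.3164, 0.1324]
[[288.0, 177.0], [314.0, 164.0], [346.0, 148.0]]
```

play_rows:
  rows:
    - {"offset": [0,-0.3,-0.05],"rot": [-0.05,0.03,0.01],"jaw": -1}
    - {"offset": [0,-0.6,0],"rot": [-0.1,0.07,0.03],"jaw": -1}
    - {"offset": [-0.1,-0.85,0.1],"rot": [-0.2,0.13,0.05],"jaw": -1}
    - {"offset": [-0.2,-1,0.2],"rot": [-0.29,0.19,0.08],"jaw": -1}
    - {"offset": [-0.3,-1,0.3],"rot": [-0.39,0.25,0.1],"jaw": -1}
    - {"offset": [-0.315,-1,0.32],"rot": [-0.487,0.316,0.132],"jaw": -1}
    - {"offset": [-0.315,-1,0.32],"rot": [-0.487,0.316,0.132],"jaw": -1}
    - {"offset": [-0.315,-1,0.32],"rot": [-0.487,0.316,0.132],"jaw": -1}
    - {"offset": [-0.315,-1,0.32],"rot": [-0.487,0.316,0.132],"jaw": -1}

```text
time_s: 32.28
tcp_pos: [0.5987, -0.0584, 0.2659]
ee_rot: [0.0, 0.925, 0.381, 0.0]
force: [-0.6, -0.7, 1.4]
finger_gap: 1.0
gripper_force: 0.0
```

```bash
cat > gap3.py <<'E'
src=open("gap2.py").read().split("for dth")[0]; exec(src)
for dth in range(-40,61,10):
    th=ph+np.radians(dth); L=edge(.031,.074,.084,th)[0];M=edge(.027,.114,.124,th)[0];S_=edge(.0228,.152,.168,th)[0]
    print(dth,"L %.1f M %.1f S %.1f -> s_mid %.2f s_small %.2f"%(L,M,S_,M-L-8,S_-84-(M-88)))
E
python3 - <<'E'
from h import *
o=ob(); im=manip.get_image("wrist"); cv2.imwrite("w6.png",im); np.save("w6.npy",np.r_[o["tcp_pos"],o["ee_rot"]])
C=cam("wrist",o);q=proj([LC+AX*.11],C)[0].astype(int)
cv2.imwrite("pics/v9.png",cv2.resize(im[q[1]-60:q[1]+60,q[0]-70:q[0]+80],None,fx=5,fy=5,interpolation=cv2.INTER_CUBIC))
E
python3 gap3.py w6
```

```text
{'time_s': 32.275, 'tcp_pos': [0.5987, -0.0584, 0.2659], 'ee_rot': [0.0004, 0.9245, 0.3812, 0.0004], 'force': [-0.5929, -0.666, 1.3558], 'finger_gap': 1.0002, 'gripper_force': 0.0, 'joint_positions': [-0.2593, 0.5304, 0.8666, 1.5956, -1.0093, 1.7439, 2.317]}
near angle -82.97733671889172
-40 L 79.7 M 118.4 S 157.5 -> s_mid 30.70 s_small 43.10
-30 L 79.8 M 118.4 S 158.2 -> s_mid 30.60 s_small 43.80
-20 L 79.3 M 118.7 S 158.5 -> s_mid 31.40 s_small 43.80
-10 L 79.6 M 119.1 S 159.5 -> s_mid 31.50 s_small 44.40
0 L 79.0 M 119.3 S 160.1 -> s_mid 32.30 s_small 44.80
10 L 79.0 M 118.9 S 160.8 -> s_mid 31.90 s_small 45.90
20 L 79.1 M 119.6 S 161.6 -> s_mid 32.50 s_small 46.00
30 L 78.6 M 119.8 S 162.8 -> s_mid 33.20 s_small 47.00
40 L 78.6 M 120.1 S 164.5 -> s_mid 33.50 s_small 48.40
50 L 77.6 M 120.6 S 157.9 -> s_mid 35.00 s_small 41.30
60 L 77.4 M 120.6 S 167.3 -> s_mid 35.20 s_small 50.70
```

View pics/v9.png

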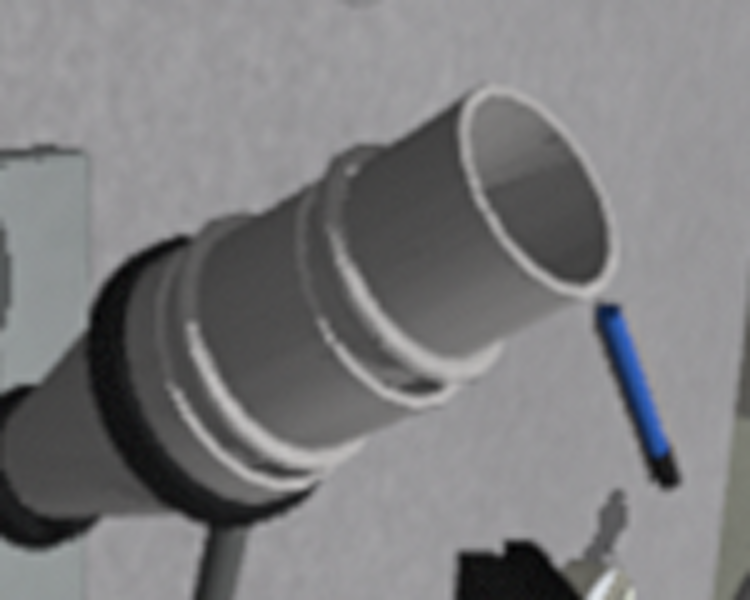

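```bash
cat > gap4.py <<'E'
src=open("gap2.py").read().split("for dth")[0]; exec(src)
from scipy.optimize import least_squares
def fitc(r,lo,hi,z0,n=45):
    ths=ph+np.radians(np.arange(-n,n+1,5)); pts=[]
    for t in ths:
        s,_=edge(r,lo,hi,t); pts.append(proj([LC+AX*s/1e3+ring(np.zeros(3),r,[t])[0]],C)[0])
    pts=np.array(pts); dense=np.radians(np.arange(0,360,.5))
    def res(p):
        q=proj(ring(LC+AX*(z0+p[0]*1e-3)+X*p[1]*1e-3,r,dense),C); return np.linalg.norm(pts[:,None]-q[None],axis=2).min(1)
    f=least_squares(res,[0,0],loss="soft_l1",f_scale=.3); return z0*1e3+f.x[0],f.x[1],np.sqrt((f.fun**2).mean())
L=fitc(.031,.072,.085,.08);M=fitc(.027,.112,.127,.12)
print("L",np.round(L,2),"M",np.round(M,2),"s_mid %.2f"%(M[0]-L[0]-8))
if len(sys.argv)>2:
    S_=fitc(.0228,.150,.170,.16,35);print("S",np.round(S_,2),"s_small %.2f"%(S_[0]-M[0]+4))
E
for w in w4 w5; do python3 gap4.py $w; done; python3 gap4.py w6 1
```

```text
near angle -83.03260487458694
L [79.54  0.86  0.19] M [ 1.2188e+02 -2.0000e-02  1.4000e-01] s_mid 34.34
near angle -83.39777845297183
L [79.53  0.61  0.18] M [119.17  -0.85   0.16] s_mid 31.64
near angle -82.97733671889172
L [79.14  0.33  0.24] M [119.15  -0.91   1.79] s_mid 32.01
S [159.17  -6.08   0.2 ] s_small 44.03
```

```bash
cat > gap5.py <<'E'
exec(open("gap2.py").read().split("for dth")[0])
def full3(z0,r):
    def f(p):
        c,s=np.cos(p[2]),np.sin(p[2]); X2=X*c+AX*s
        P=LC+AX*(z0+p[0]*1e-3)+X*p[1]*1e-3+(np.outer(np.cos(full),X2)+np.outer(np.sin(full),Y))*r
        return -samp(P).mean()
    q=differential_evolution(f,[(-6,6),(-8,8),(-.12,.12)],seed=1,tol=1e-7); return q.x[0]+z0*1e3,q.x[1],np.degrees(q.x[2]),-q.fun
z=float(sys.argv[2])
for r in map(float,sys.argv[3:]): print(r,np.round(full3(z,r),2))
E
python3 gap5.py w5 .12 .0255 .0258; python3 gap5.py w6 .16 .0214 .0217 .022 .0223
```

```text
near angle -83.39777845297183
0.0255 [ 1.1965e+02 -4.6000e-01 -3.0000e-02  1.6630e+02]
0.0258 [ 1.1966e+02 -5.3000e-01 -1.2000e-01  1.6712e+02]
near angle -82.97733671889172
0.0214 [159.61  -4.59   2.46 163.72]
0.0217 [159.74  -4.69   2.67 164.12]
0.022 [159.79  -4.64   3.16 162.64]
0.0223 [159.89  -4.43   3.47 159.71]
```

The final view shows both gaps open: mid about 6 mm and small about 6 mm, with the small cup leaning slightly within its play. The gripper is clear of everything, so I'm handing in.

```bash
python3 - <<'E'
from h import *
print(manip.sign_off())
E
```

```text
the job is handed in; nothing more can be done
None
```

The nest is built and handed in: the middle beaker is in the large one and the small one is in the middle one. Camera measurements put both gaps at about 6 mm (good to roughly 0.7 mm). The small beaker leans about 3° in its play, and I did not move the bottle, jar, dish stack or look-alikes.

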